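Clip control modules onto a rail and put the setting blocks away

TASK

The rail for the cage-light controls has been set up with setting blocks and is ready to be fitted out: put every setting block standing on it back into its own recess in the white case, fully down, and fit every grey module on the worktop to the rail. Hook a module's rigid lip under one edge of the rail (most easily the one nearer the robot) and rock it down until its sprung foot clicks under the other, so that it sits level and locked, anywhere between the end stops. Leave the other things on the worktop alone.

Things in the scene. Friction and masses are not known exactly. Their poses are not given: they have to be found in the camera images.
- rail: Steel top-hat rail on a grey base plate (110 x 440 x 6 mm) screwed to the worktop; place and yaw vary, fixed in a run. Origin: centre of the plate's underside; x across the rail (away from the robot at yaw 0), y along it, z up. The flat rail top is at z = 34 mm, 50 mm wide, with a channel 26 mm wide along its middle. End stops 20 mm above the rail top have inner faces at y = -195 and +195 mm.
- rail_hook_edge (a point): Middle of the rail edge for the modules' hooks, rail frame x = -25, y = 0, z = 32.25 mm (half way up the flange); axes as the rail. Each rail edge, here and at x = +25 mm, is a flange 3.5 mm thick (z = 30.5 to 34 mm) that overhangs by 9 mm with open space under it down to the plate at z = 6 mm.
- module_1: Grey clip-on rail module, 90 (x) x 52 (y) x 62 mm, about 0.23 kg, bottom-heavy; may be absent. Origin: centre of its underside, z up. Flat sides 52 mm apart in y, to grip. Body z = 14 to 42 mm, raised middle (x = -26 to 26) up to z = 62. Hook at -x end, sprung foot at +x end; recess between (x = -27 to 28, ceiling z = 14) takes the rail. Clicked home: level, origin 20 mm above the rail's, rail x = 0 within 3 mm.
- hook_1 (a point): Tip of the rigid hook lip of module_1 (the others are alike), module frame x = -21, y = 0, z = 3.5 mm. The lip (x = -27 to -21, z = 1 to 6 mm) points to +x from a leg (x = -45 to -27, z = 0 to 14 mm); 8 mm are free between lip and ceiling. With the hook end about 17 degrees low it slides in +x under the flange at rail_hook_edge; then the other end is rocked down, at any y between the stops.
- foot_1 (a joint): Sprung foot at the +x end of module_1, sliding along the module's x: 0 m = out, its rest (tip at module x = 20 mm, flat top at z = 9 mm, sloping underneath to z = 2 mm), 0.009 m = pushed right back. 350 N/m, 1.8 N preload; about 5 to 15 N downward on the +x end snaps it past the rail's x = +25 mm edge. At 0 also before clicking: judge by level and height too.
- module_2: Grey clip-on rail module, 90 (x) x 52 (y) x 62 mm, about 0.23 kg, bottom-heavy; may be absent. Origin: centre of its underside, z up. Flat sides 52 mm apart in y, to grip. Body z = 14 to 42 mm, raised middle (x = -26 to 26) up to z = 62. Hook at -x end, sprung foot at +x end; recess between (x = -27 to 28, ceiling z = 14) takes the rail. Clicked home: level, origin 20 mm above the rail's, rail x = 0 within 3 mm.
- foot_2 (a joint): Sprung foot at the +x end of module_2, sliding along the module's x: 0 m = out, its rest (tip at module x = 20 mm, flat top at z = 9 mm, sloping underneath to z = 2 mm), 0.009 m = pushed right back. 350 N/m, 1.8 N preload; about 5 to 15 N downward on the +x end snaps it past the rail's x = +25 mm edge. At 0 also before clicking: judge by level and height too.
- module_3: Grey clip-on rail module, 90 (x) x 52 (y) x 62 mm, about 0.23 kg, bottom-heavy; may be absent. Origin: centre of its underside, z up. Flat sides 52 mm apart in y, to grip. Body z = 14 to 42 mm, raised middle (x = -26 to 26) up to z = 62. Hook at -x end, sprung foot at +x end; recess between (x = -27 to 28, ceiling z = 14) takes the rail. Clicked home: level, origin 20 mm above the rail's, rail x = 0 within 3 mm.
- foot_3 (a joint): Sprung foot at the +x end of module_3, sliding along the module's x: 0 m = out, its rest (tip at module x = 20 mm, flat top at z = 9 mm, sloping underneath to z = 2 mm), 0.009 m = pushed right back. 350 N/m, 1.8 N preload; about 5 to 15 N downward on the +x end snaps it past the rail's x = +25 mm edge. At 0 also before clicking: judge by level and height too.
- block_48: The 48 mm setting block: plain aluminium bar 48 mm long (its y), 40 mm wide (x), 50 mm high, 0.25 kg, one groove across its top; may be absent. Origin: centre of its underside. It stands on the rail top at first, its length along the rail.
- block_62: The 62 mm setting block: plain aluminium bar 62 mm long (its y), 40 mm wide (x), 50 mm high, 0.25 kg, two grooves across its top; may be absent. Origin: centre of its underside. It stands on the rail top at first, its length along the rail.
- block_76: The 76 mm setting block: plain aluminium bar 76 mm long (its y), 40 mm wide (x), 50 mm high, 0.25 kg, three grooves across its top; may be absent. Origin: centre of its underside. It stands on the rail top at first, its length along the rail.
- block_90: The 90 mm setting block: plain aluminium bar 90 mm long (its y), 40 mm wide (x), 50 mm high, 0.25 kg, four grooves across its top; may be absent. Origin: centre of its underside. It stands on the rail top at first, its length along the rail.
- block_case: White case for the setting blocks, 274 mm (x) x 120 mm (y), its deck 16 mm high, fixed to the worktop; place and yaw vary. Origin: centre of its underside. Four open recesses with their length along y, 66 mm apart in x, each 46 mm wide and 6 mm longer than its block; floors at z = 6 mm, 10 mm below the deck. Marked on the rim with one to four strokes like the blocks.
- slot_48 (a point): Centre of the floor of the 48 mm block's own recess (54 x 46 mm, lowest case x); axes as the case. The block's origin belongs here, its y along the case's y (either way round).
- slot_62 (a point): Centre of the floor of the 62 mm block's own recess (68 x 46 mm, second in case x); axes as the case. The block's origin belongs here, its y along the case's y (either way round).
- slot_76 (a point): Centre of the floor of the 76 mm block's own recess (82 x 46 mm, third in case x); axes as the case. The block's origin belongs here, its y along the case's y (either way round).
- slot_90 (a point): Centre of the floor of the 90 mm block's own recess (96 x 46 mm, highest case x); axes as the case. The block's origin belongs here, its y along the case's y (either way round).
- timer: Lab timer 70 x 62 x 20 mm, a bystander to be left alone. Origin: centre of its underside.
- petri_dish: Petri dish, 68 mm across, 14 mm high, a bystander to be left alone. Origin: centre of its underside.
- tape_roll: Tape roll, 68 mm across, 19 mm high, a bystander to be left alone. Origin: centre of its underside.
- beaker: Beaker, 74 mm across, 80 mm high, a bystander to be left alone. Origin: centre of its underside.
- marker_pen: Marker pen 14 x 132 x 15 mm, a bystander to be left alone. Origin: centre of its underside.
There are look-alikes about, which are no part of the job. Leave any turquoise look-alike of the module_3 alone.

How it is judged (in metres and radians):
At the end, for the whole second after the job is handed in: Each module present: within 7 mm of the rail's centre line and 176 mm of its middle, 17 to 22.5 mm above the rail's origin, tilt < 0.05, squared within 0.15 rad, foot out (< 3 mm). Each block: within 8 mm of its own recess's centre, 3 mm in height, tilt < 0.06, aligned within 0.15 rad. All at rest (x of module_1 in the frame of rail between -0.007 and 0.007 m and y of module_1 in the frame of rail between -0.176 and 0.176 m and z of module_1 in the frame of rail between 0.017 and 0.0225 m and angle between each of module_1, module_2, module_3's own z axis and vertical below 0.05 rad and angle between the x axis of each of module_1, module_2, module_3 and the x axis of rail, either way round below 0.15 rad and value of joint each of foot_1, foot_2, foot_3 below 0.003 m and linear speed of each of module_1, module_2, module_3, block_48, block_62, block_76, block_90 below 0.02 m/s and x of module_2 in the frame of rail between -0.007 and 0.007 m and y of module_2 in the frame of rail between -0.176 and 0.176 m and z of module_2 in the frame of rail between 0.017 and 0.0225 m and x of module_3 in the frame of rail between -0.007 and 0.007 m and y of module_3 in the frame of rail between -0.176 and 0.176 m and z of module_3 in the frame of rail between 0.017 and 0.0225 m and horizontal distance between block_48 and slot_48 below 0.008 m and z of block_48 in the frame of slot_48 between -0.003 and 0.003 m and angle between each of block_48, block_62, block_76, block_90's own z axis and vertical below 0.06 rad and angle between the y axis of each of block_48, block_62, block_76, block_90 and the y axis of block_case, either way round below 0.15 rad and horizontal distance between block_62 and slot_62 below 0.008 m and z of block_62 in the frame of slot_62 between -0.003 and 0.003 m and horizontal distance between block_76 and slot_76 below 0.008 m and z of block_76 in the frame of slot_76 between -0.003 and 0.003 m and horizontal distance between block_90 and slot_90 below 0.008 m and z of block_90 in the frame of slot_90 between -0.003 and 0.003 m); the robot touches nothing.
It fails at once if a bystander (timer, Petri dish, tape roll, beaker, marker pen) is moved more than 30 mm (distance of any of timer, petri_dish, tape_roll, beaker, marker_pen from where it was at the start of the episode above 0.03 m).
Of block_48, block_62, block_76, block_90 only 3 to 4 are there at a start; the rules pass over those that are not, and their reading is None.
Of module_1, module_2, module_3 only 2 to 3 are there at a start; the rules pass over those that are not, and their reading is None.
At some moment in a run one of module_1, module_2, module_3 may be knocked a few centimetres aside while the robot is not near it.
It also fails if it takes over 210 s, if anything falls off the work surface, if the arm or the gripper's body presses on something with over 40 N, if the wrist force passes 120 N, or if a joint passes its speed limit or range.

ROBOT

A 6-joint arm with a two-finger parallel gripper is mounted at the origin on a cart in front of the work surface, level with it; the furniture and walls round the work are solid. World frame = base frame: x ahead of the robot, y to its left, z up, the work surface at z = 0. Lengths are in mm, angles in rad, forces in N, time in s.
With the tool pointing down it reaches from about 400 to 925 mm from the base axis. Payload 12.5 kg.
Tool frame: the origin (TCP) lies on the front face of the gripper's body, between the roots of the fingers; the fingertips stand 78 mm ahead of it and the grasp point (between the pads) lies 59 mm ahead of it (env.nose_length is the distance from the TCP to the fingertips, in mm); z points along the fingers, y is the line along which they close (so a half turn about z gives the same grasp; the last joint's range is limited). The gripper opens to 95 mm and grips with 3 to 60 N. Pads are 20 mm wide; open, the fingers measure 119 mm over their backs; the gripper's body (75 mm by 180 mm) begins 59 mm behind the grasp point.
Start: joints at [1.111, 0.491, 1.559, -0, 1.092, -0.106], TCP at [216.522, 586.307, 292.261] pointing down, gripper open.
Joint ranges: [-3.1, 3.1], [-0.84, 2.19], [0.05, 2.79], [-1.13, 4.28], [0.06, 2.93], [-2.69, 2.69]. Speed limits (rad/s): [2.22, 2.22, 2.79, 3.14, 3.14, 3.14].

INTERFACE

Orientations are given as [roll, pitch, yaw] about the fixed x, y, z axes, in that order (R = Rz(yaw) Ry(pitch) Rx(roll)).
In Python, from cell import env gives the robot as it stands.
- The arm moves only by the tool jog_arm, never from a script. Its argument "motion" is a list of rows, each a list of 7 numbers: the turn, a rotation vector about the tool's x, y, z in degrees, then the shift along the tool's x, y, z in mm, then the finger opening in mm, from 0 to 95.1. In form: [[wx, wy, wz, x, y, z, hand], ...]. A call has 1 to 10 rows; each row shifts and turns the commanded pose from where the row before left it, along the tool's axes as they then stand; what a row does not reach is not made up. A row lasts 1/8 s, in which the tool goes at most 62.5 mm and 10.7 degrees, less where a joint would pass 70% of its speed; a pose out of reach is approached as far as the arm can. A call is refused whole if a number of a shift passes 62.5 or a number of a turn 10.7, either way. A call with a gripper value outside its range is refused whole. The fingers move at their own pace and stop on an object; the grip force is fixed at half the most. Time passes only in rows, so rows that do not move let the fingers close. It gives the time, the measured TCP pose, the force, the opening and the grip force at its end, in the units of the state.
- env.state(): the state, without advancing time (a new reading comes with each control period).
- env.read_camera(name): name is "scene" or "top" or "wrist"; returns a dict with "color" (480x640x3 uint8, red, green, blue), "z_map" (480x640 float32, mm along the optical axis (not along the pixel's ray), 0 where there is no reading), "camera_matrix" (3x3 intrinsics, pixels), "world_to_cam" (4x4, takes a point from world to camera coordinates). Camera axes: x right, y up, looking along -z (the intrinsics and any distortion apply to the point x, -y, -z); pixel columns grow to the right and rows downward; lengths in mm; the calibration is good to about 2 mm. A picture is of the moment at which its call begins.
- env.job_done(): hands the job in; it is judged then, once.
Trained networks look in the newest picture that a camera, given by its name, has taken for a name from the list of things; names that differ only in an ending like _2 or _b are one class to them, and where a whole thing is asked for, a point or a joint stands for the part that bears it (a point fixed in the world has none). Each returns a list of dicts, best first, with "score" (0 to 1); they miss things now and then, are a little off and sometimes report something else, mostly with a low value. They report only what shows in the picture. A call takes as long as a camera call. They do not tell look-alikes from the thing itself.
- env.recognise(camera, thing): "location" ([column, row] in pixels, amid what is visible of it).
The state is a dict: "t": time; "joints": joint angles; "qvel": joint speeds; "tau": joint torques, N m; "eef_pos": TCP position; "tcp_rot": TCP orientation; "ft_force": force on the tool from outside, world axes, zero at the start; "moment": the same for the moment, N m; "opening": opening from 0.0 (shut) to 1.0 (fully open); "grip_force": force on a finger pad.
Only numpy, scipy, OpenCV 4.12 (cv2) and the standard library are available. Lean on these libraries where they do the work, as an engineer would, in place of code of your own. Each camera call takes 0.05 s, during which the arm holds its last target. There are 200 camera calls.

## Working session

There is one attempt and no reset: what is moved stays moved. The work goes in short steps, Python scripts to look and compute and a tool call to move; the robot and the scene stay as the last step left them, time stands still between calls to the robot, and variables do not carry over. Pictures are saved under pics/ and viewed, at most 14 in all, crops included, and the job is handed in when it is done.

Besides the shell and the picture viewer there is one more tool, called after ">>>" by a JSON object that holds its "method" and its "body", one argument or row to a line. jog_arm: Moves the arm, as the interface text tells. Its arguments: {"type":"object","properties":{"motion":{"type":"array"}},"required":["motion"]}

```bash
ls; mkdir -p pics
cat > h.py <<'E'
import numpy as np, cv2, sys
from cell import env
def cam(n,save=None):
    d=env.read_camera(n)
    if save: cv2.imwrite('pics/'+save,d['color'][...,::-1])
    return d
def world(d):
    K=d['camera_matrix'];T=np.linalg.inv(d['world_to_cam']);z=d['z_map']
    v,u=np.mgrid[0:480,0:640]
    x=(u-K[0,2])/K[0,0]*z;y=(v-K[1,2])/K[1,1]*z
    P=np.stack([x,-y,-z,np.ones_like(z)],-1)@T.T
    P=P[...,:3]; P[z==0]=np.nan
    return P
E
python3 - <<'E'
from h import *
d=cam('top','top0.png');P=world(d)
np.savez('top0.npz',P=P,c=d['color'])
print(d['camera_matrix'],d['world_to_cam'])
for n in ['rail','module_1','block_48','block_62','block_76','block_90','block_case','timer','petri_dish','tape_roll','beaker','marker_pen']:
    for r in env.recognise('top',n):
        if r['score']>.3:
            u,v=[int(round(a)) for a in r['location']]
            print(n,round(r['score'],2),u,v,np.round(P[min(v,479),min(u,639)],0))
d=cam('scene','scene0.png');np.savez('scene0.npz',P=world(d),c=d['color'])
s=env.state();print(s)
E
```

```text
pics
[[483.52721951   0.         314.38343942]
 [  0.         483.52721951 232.58611989]
 [  0.           0.           1.        ]] [[ 1.03318431e-02 -9.99876748e-01  1.18212763e-02  3.80748860e+01]
 [ 9.97888782e-01  1.10679082e-02  6.39959395e-02 -5.59812338e+02]
 [-6.41188886e-02  1.11351230e-02  9.97880142e-01 -1.17240912e+03]
 [ 0.00000000e+00  0.00000000e+00  0.00000000e+00  1.00000000e+00]]
rail 0.72 273 213 [607. 147.  10.]
module_1 0.88 233 305 [384. 234.  59.]
module_1 0.78 170 289 [420. 382.  62.]
module_1 0.62 278 275 [456. 129.  64.]
block_48 0.72 255 201 [627. 184.  85.]
block_48 0.67 337 212 [604.  -7.  84.]
block_48 0.57 292 210 [607.  97.  87.]
block_48 0.56 218 202 [624. 270.  84.]
block_62 0.72 255 201 [627. 184.  85.]
block_62 0.67 337 212 [604.  -7.  84.]
block_62 0.57 292 210 [607.  97.  87.]
block_62 0.56 218 202 [624. 270.  84.]
block_76 0.72 255 201 [627. 184.  85.]
block_76 0.67 337 212 [604.  -7.  84.]
block_76 0.57 292 210 [607.  97.  87.]
block_76 0.56 218 202 [624. 270.  84.]
block_90 0.72 255 201 [627. 184.  85.]
block_90 0.67 337 212 [604.  -7.  84.]
b
[... 439 characters left out ...]
r_pen 0.5 452 246 [ 530. -295.   18.]
{'t': 0.7, 'joints': array([ 1.11139781e+00,  4.90893219e-01,  1.55892153e+00, -1.58426029e-05,
        1.09173049e+00, -1.05627019e-01]), 'qvel': array([ 0.00235136, -0.00140723,  0.00044999,  0.00030362, -0.00011507,
        0.00061814]), 'tau': array([-1.09999382e-03, -6.12324214e+01, -2.58401424e+01,  6.92924252e-02,
        4.45762638e-02, -3.86179664e-06]), 'eef_pos': array([216.51849014, 586.29154309, 292.25773149]), 'tcp_rot': array([3.14154698e+00, 1.89803917e-05, 2.78782846e+00]), 'ft_force': array([-0.26224151,  0.47890891,  0.77834384]), 'moment': array([ 0.03939613, -0.02970418, -0.06199656]), 'grip_force': 0.0, 'opening': 1.003538219047709}
```

View pics/top0.png

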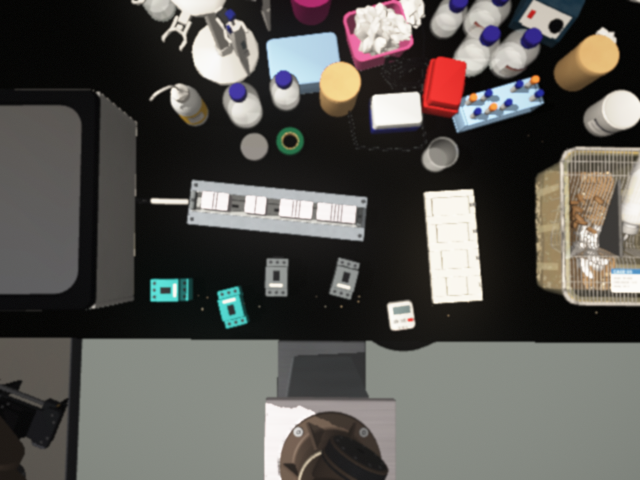

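View pics/scene0.png

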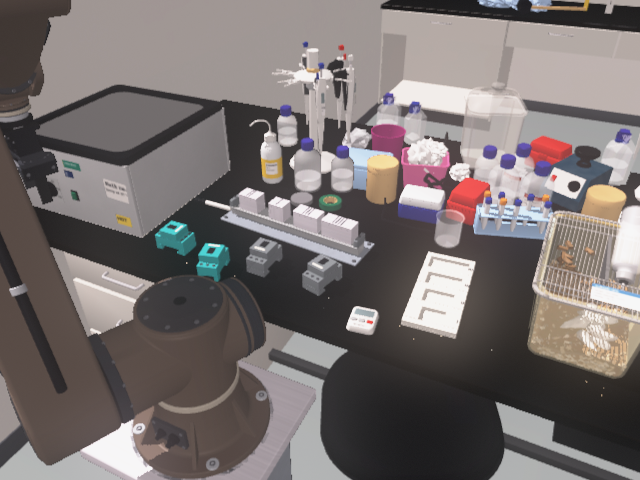

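```bash
cat > fit.py <<'E'
from h import *
def rect(P,mask,name):
    q=P[mask]; q=q[~np.isnan(q).any(1)]
    (c,s,a)=cv2.minAreaRect(q[:,:2].astype(np.float32))
    print(name,'n',len(q),'c',np.round(c,1),'size',np.round(s,1),'ang',round(a,1),'zmed',round(float(np.median(q[:,2])),1))
def blob(mask,seed):
    n,l=cv2.connectedComponents(mask.astype(np.uint8)); return (l==l[seed[1],seed[0]])&mask
E
python3 - <<'E'
from fit import *
f=np.load('top0.npz');P=f['P'];c=f['c'].astype(int)
Z=P[...,2]
v,u=np.mgrid[0:480,0:640]
box=lambda a,b,cc,d:(u>=a)&(u<=b)&(v>=cc)&(v<=d)
br=c.sum(-1)/3
m=box(180,375,175,245)&(br>90); 
rect(P,m&(Z>-4)&(Z<50),'rail')
rect(P,box(415,490,180,310)&(br>130)&(Z<40),'case')
for n,b in dict(mA=(262,292,255,300),mB=(325,362,255,302),tA=(145,195,275,304),tB=(215,250,285,330)).items():
    rect(P,box(*b)&(Z>25),n)
for n,b in dict(b1=(198,232,188,215),b2=(243,268,190,218),b3=(277,314,195,220),b4=(315,358,198,225)).items():
    rect(P,box(*b)&(Z>70),n)
K=3
a=cv2.resize(f['c'][175:245,180:375],None,fx=4,fy=4,interpolation=cv2.INTER_CUBIC)
b=cv2.resize(f['c'][185:305,415:490],None,fx=4,fy=4,interpolation=cv2.INTER_CUBIC)
b=cv2.rotate(b,cv2.ROTATE_90_CLOCKWISE)
W=np.zeros((590,790,3),np.uint8);W[:280,:780]=a;W[285:585,:480]=b
mm=cv2.resize(f['c'][250:305,255:365],None,fx=2.7,fy=2.7,interpolation=cv2.INTER_CUBIC);W[290:290+mm.shape[0],488:488+mm.shape[1]]=mm
cv2.imwrite('pics/crop0.png',W[...,::-1])
E
```

```text
rail n 5523 c [617.1 147.8] size [464.4 114. ] ang 85.0 zmed 7.9
case n 5650 c [ 532.1 -302.8] size [281.3 130.7] ang 4.2 zmed 14.0
mA n 836 c [451.1 133.7] size [52.2 89.1] ang 88.9 zmed 60.9
mB n 843 c [449.2 -29. ] size [52.4 89.9] ang 75.7 zmed 60.5
tA n 874 c [417.9 388.1] size [51.8 90.7] ang 0.6 zmed 61.2
tB n 902 c [378.7 238.3] size [90.  53.2] ang 14.5 zmed 60.3
b1 n 484 c [627.9 277.7] size [63.  40.2] ang 85.2 zmed 85.1
b2 n 366 c [619.3 183.1] size [48.9 39.8] ang 84.6 zmed 85.0
b3 n 573 c [611.2  89.1] size [76.2 40.1] ang 85.3 zmed 85.0
b4 n 673 c [603.   -5.1] size [89.8 40.3] ang 84.9 zmed 84.9
```

View pics/crop0.png

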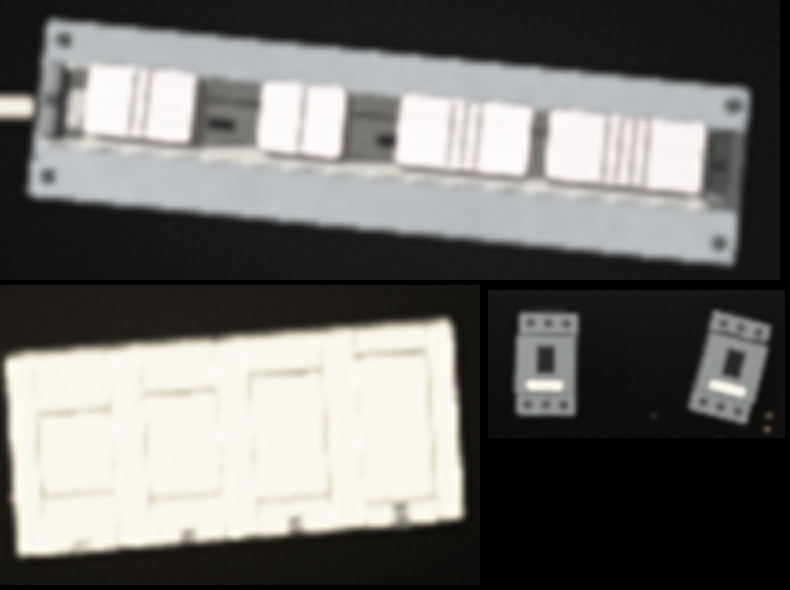

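Run:
```python
from fit import *
f=np.load('top0.npz');P=f['P']; Q=np.load('scene0.npz')['P']
for X in (P,Q):
    q=X.reshape(-1,3);q=q[~np.isnan(q).any(1)]
    b=q[(q[:,1]>440)&(q[:,0]>350)&(q[:,0]<950)&(q[:,2]>80)]
    print(len(b),np.percentile(b,[0.5,50,99.5],axis=0).round(0))
P_=P
c=f['c'].astype(int);br=c.sum(-1)/3;Z=P[...,2]
v,u=np.mgrid[0:480,0:640]
# rail frame residual: plate extents in rail axes
a=np.radians(-5.03);ex=np.array([np.cos(a),np.sin(a)]);ey=np.array([-np.sin(a),np.cos(a)])
m=(u>188)&(u<372)&(v>175)&(v<245)&(br>90)&(Z>-4)&(Z<50)
q=P[m];print('rail x ext',np.percentile(q[:,:2]@ex,[.5,1,99,99.5]),'y ext',np.percentile(q[:,:2]@ey,[.3,1,99,99.7]))
for n,b in dict(b62=(627.9,277.7),b48=(619.3,183.1),b76=(611.2,89.1),b90=(603,-5.1)).items(): print(n,np.array(b)@ex,np.array(b)@ey)
```

```text
27272 [[391. 480.  85.]
 [608. 552. 241.]
 [826. 677. 254.]]
24750 [[ 378.  478.   82.]
 [ 614.  669.  236.]
 [ 943. 1027.  476.]]
rail x ext [545.3212871  545.75490362 657.5039724  657.88856526] y ext [-28.21407856 -25.29620143 405.26339999 411.34774011]
b62 601.1339146859802 331.6831569650599
b48 600.8613100044058 236.69344338149557
b76 601.0341733840196 142.34525782262017
b90 601.1249573383639 47.789074744655196
```

```bash
cat > plan.py <<'E'
from h import *
from scipy.spatial.transform import Rotation as Ro
import json
def down(yaw,tilt=0):  # tilt deg about tool y after pointing down
    return Ro.from_euler('z',yaw,degrees=True)*Ro.from_euler('x',180,degrees=True)*Ro.from_euler('y',tilt,degrees=True)
def go(wps,start=None,step=50,ang=9):
    """wps: (pos, Rotation, hand, minrows[,step])"""
    s=env.state()
    p,R=(s['eef_pos'].copy(),Ro.from_euler('xyz',s['tcp_rot'])) if start is None else start
    rows=[]
    for w in wps:
        tp,tR,hand,n=w[:4];st=w[4] if len(w)>4 else step
        tp=np.array(tp,float)
        n=int(max(n,np.ceil(np.linalg.norm(tp-p)/st-1e-3),np.ceil(np.degrees((R.inv()*tR).magnitude())/ang-1e-3)))
        p0,R0=p.copy(),R; rv=(R0.inv()*tR).as_rotvec()
        for i in range(1,n+1):
            gp=p0+(tp-p0)*i/n; gR=R0*Ro.from_rotvec(rv*i/n)
            d=np.round(R.inv().apply(gp-p),1); a=np.round(np.degrees((R.inv()*gR).as_rotvec()),1)
            rows.append([*a.tolist(),*d.tolist(),hand])
            p=p+R.apply(d); R=R*Ro.from_rotvec(np.radians(a))
    for i in range(0,len(rows),10):
        print('['+','.join('['+','.join('%g'%(x+0) for x in r)+']' for r in rows[i:i+10])+']')
    print('end',p.round(1),np.degrees(R.as_euler('xyz')).round(1))
    return p,R
E
python3 - <<'E'
from plan import *
go([((240,370,320),down(130),95,1),((560,150,380),down(85),95,1),((560,150,380),down(85),95,2)])
E
```

```text
[[0,0,5.9,-19.4,-39,-5.5,95],[0,0,6,-23.3,-36.7,-5.6,95],[0,0,5.9,-27,-34.1,-5.5,95],[0,0,6,-30.4,-31.2,-5.6,95],[0,0,5.9,-33.4,-27.8,-5.5,95],[0,0,5.6,-46.8,12.9,-7.5,95],[0,0,5.7,-45.3,17.5,-7.5,95],[0,0,5.6,-43.3,21.8,-7.5,95],[0,0,5.6,-41,26,-7.5,95],[0,0,5.6,-38.3,29.9,-7.5,95]]
[[0,0,5.7,-35.2,33.4,-7.5,95],[0,0,5.6,-31.7,36.8,-7.5,95],[0,0,5.6,-27.9,39.7,-7.5,95],[0,0,0,0,0,0,95],[0,0,0,0,0,0,95]]
end [560. 150. 380.] [180.  -0.  85.]
```

>>> {"method": "jog_arm", "body": {
  "motion": [
    [0, 0, 5.9, -19.4, -39, -5.5, 95],
    [0, 0, 6, -23.3, -36.7, -5.6, 95],
    [0, 0, 5.9, -27, -34.1, -5.5, 95],
    [0, 0, 6, -30.4, -31.2, -5.6, 95],
    [0, 0, 5.9, -33.4, -27.8, -5.5, 95],
    [0, 0, 5.6, -46.8, 12.9, -7.5, 95],
    [0, 0, 5.7, -45.3, 17.5, -7.5, 95],
    [0, 0, 5.6, -43.3, 21.8, -7.5, 95],
    [0, 0, 5.6, -41, 26, -7.5, 95],
    [0, 0, 5.6, -38.3, 29.9, -7.5, 95]
  ]
}}

```text
t: 1.95
eef_pos: [441.2, 231.4, 357.9]
tcp_rot: [3.141, -0.0, 1.776]
ft_force: [0.1, 0.3, -0.4]
opening: 0.995
grip_force: 0.0
```

>>> {"method": "jog_arm", "body": {
  "motion": [
    [0, 0, 5.7, -35.2, 33.4, -7.5, 95],
    [0, 0, 5.6, -31.7, 36.8, -7.5, 95],
    [0, 0, 5.6, -27.9, 39.7, -7.5, 95],
    [0, 0, 0, 0, 0, 0, 95],
    [0, 0, 0, 0, 0, 0, 95]
  ]
}}

```text
t: 2.58
eef_pos: [559.6, 150.0, 379.6]
tcp_rot: [-3.141, -0.0, 1.484]
ft_force: [-0.6, 0.9, 0.0]
opening: 0.998
grip_force: 0.0
```

Run:
```python
from fit import *
d=cam('wrist','w0.png');P=world(d);np.savez('w0.npz',P=P,c=d['color'])
C=np.linalg.inv(d['world_to_cam']);s=env.state()
print(C.round(2),d['camera_matrix'][0,0],s['eef_pos'],s['tcp_rot'],s['ft_force'])
Z=P[...,2]
n,l,st,ce=cv2.connectedComponentsWithStats(((Z>76)&(Z<95)).astype(np.uint8))
for i in range(1,n):
    if st[i,4]>800: rect(P,l==i,('blk',ce[i].round()))
```

```text
[[ 1.0000e+00  8.0000e-02  3.0000e-02  5.6696e+02]
 [-9.0000e-02  9.6000e-01  2.7000e-01  2.2479e+02]
 [-0.0000e+00 -2.7000e-01  9.6000e-01  4.7227e+02]
 [ 0.0000e+00  0.0000e+00  0.0000e+00  1.0000e+00]] 367.00874985074637 [559.31828273 150.37456215 379.81782142] [-3.14105549e+00 -1.02283208e-04  1.48499091e+00] [ 0.8060688   0.62720121 -0.22549852]
('blk', array([374.,  77.])) n 2842 c [626.  276.3] size [61.8 40.1] ang 84.9 zmed 83.9
('blk', array([576., 119.])) n 1016 c [833.4 218.8] size [84.  35.3] ang 89.1 zmed 85.7
('blk', array([370., 175.])) n 1803 c [617.8 182. ] size [48.  40.3] ang 85.1 zmed 83.9
('blk', array([617., 239.])) n 2161 c [888.4  82.2] size [145.1  53.6] ang 88.3 zmed 85.6
('blk', array([367., 259.])) n 2371 c [609.5  88. ] size [76.1 40.2] ang 85.1 zmed 84.1
('blk', array([364., 318.])) n 1276 c [603.2  15.9] size [47.1 40. ] ang 84.8 zmed 84.1
```

View pics/w0.png

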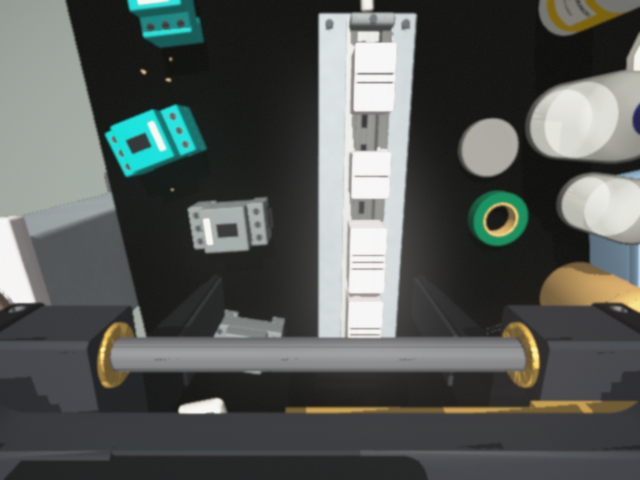

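Run:
```python
from plan import *
g=(627,277)
go([((*g,200),down(85),60,1),((*g,128),down(85),60,3),((*g,128),down(85),60,1),((*g,128),down(85),30,5),((*g,300),down(85),30,4),((540,-380,340),down(94.2),30,14),((540,-380,340),down(94.2),30,2)])
```

```text
[[0,0,0,26.4,11.3,36,60],[0,0,0,26.4,11.4,35.9,60],[0,0,0.1,26.4,11.3,36,60],[0,0,0,26.4,11.3,35.9,60],[0,0,0,26.4,11.3,36,60],[0,0,0,0,0,24,60],[0,0,0,0,0,24,60],[0,0,0,0,0,24,60],[0,0,0,0,0,0,60],[0,0,0,0,0,0,30]]
[[0,0,0,0,0,0,30],[0,0,0,0,0,0,30],[0,0,0,0,0,0,30],[0,0,0,0,0,0,30],[0,0,0,0,0,-43,30],[0,0,0,0,0,-43,30],[0,0,0,0,-0.1,-43,30],[0,0,0,0,0,-43,30],[0,0,-0.7,-47.3,-2.1,-2.9,30],[0,0,-0.6,-47.3,-2.7,-2.8,30]]
[[0,0,-0.7,-47.2,-3.1,-2.9,30],[0,0,-0.6,-47.2,-3.7,-2.8,30],[0,0,-0.7,-47.1,-4.3,-2.9,30],[0,0,-0.6,-47.1,-4.8,-2.9,30],[0,0,-0.7,-47.1,-5.3,-2.8,30],[0,0,-0.7,-46.9,-5.8,-2.9,30],[0,0,-0.6,-46.9,-6.5,-2.8,30],[0,0,-0.7,-46.9,-6.9,-2.9,30],[0,0,-0.6,-46.7,-7.5,-2.9,30],[0,0,-0.7,-46.7,-8,-2.8,30]]
[[0,0,-0.7,-46.5,-8.6,-2.9,30],[0,0,-0.6,-46.5,-9.1,-2.9,30],[0,0,0,0,0,0,30],[0,0,0,0,0,0,30]]
end [ 540. -380.  340.] [-180.    -0.    94.2]
```

>>> {"method": "jog_arm", "body": {
  "motion": [
    [0, 0, 0, 26.4, 11.3, 36, 60],
    [0, 0, 0, 26.4, 11.4, 35.9, 60],
    [0, 0, 0.1, 26.4, 11.3, 36, 60],
    [0, 0, 0, 26.4, 11.3, 35.9, 60],
    [0, 0, 0, 26.4, 11.3, 36, 60],
    [0, 0, 0, 0, 0, 24, 60],
    [0, 0, 0, 0, 0, 24, 60],
    [0, 0, 0, 0, 0, 24, 60],
    [0, 0, 0, 0, 0, 0, 60],
    [0, 0, 0, 0, 0, 0, 30]
  ]
}}

```text
t: 3.88
eef_pos: [627.8, 277.2, 129.3]
tcp_rot: [3.141, -0.001, 1.483]
ft_force: [1.0, -0.3, -0.1]
opening: 0.572
grip_force: 0.0
```

>>> {"method": "jog_arm", "body": {
  "motion": [
    [0, 0, 0, 0, 0, 0, 30],
    [0, 0, 0, 0, 0, 0, 30],
    [0, 0, 0, 0, 0, 0, 30],
    [0, 0, 0, 0, 0, 0, 30],
    [0, 0, 0, 0, 0, -43, 30],
    [0, 0, 0, 0, 0, -43, 30],
    [0, 0, 0, 0, -0.1, -43, 30],
    [0, 0, 0, 0, 0, -43, 30],
    [0, 0, -0.7, -47.3, -2.1, -2.9, 30],
    [0, 0, -0.6, -47.3, -2.7, -2.8, 30]
  ]
}}

```text
t: 5.12
eef_pos: [614.7, 181.8, 306.3]
tcp_rot: [3.141, -0.0, 1.506]
ft_force: [0.7, -1.2, -2.7]
opening: 0.42
grip_force: 30.0
```

>>> {"method": "jog_arm", "body": {
  "motion": [
    [0, 0, -0.7, -47.2, -3.1, -2.9, 30],
    [0, 0, -0.6, -47.2, -3.7, -2.8, 30],
    [0, 0, -0.7, -47.1, -4.3, -2.9, 30],
    [0, 0, -0.6, -47.1, -4.8, -2.9, 30],
    [0, 0, -0.7, -47.1, -5.3, -2.8, 30],
    [0, 0, -0.7, -46.9, -5.8, -2.9, 30],
    [0, 0, -0.6, -46.9, -6.5, -2.8, 30],
    [0, 0, -0.7, -46.9, -6.9, -2.9, 30],
    [0, 0, -0.6, -46.7, -7.5, -2.9, 30],
    [0, 0, -0.7, -46.7, -8, -2.8, 30]
  ]
}}

```text
t: 6.38
eef_pos: [552.2, -288.1, 334.5]
tcp_rot: [-3.142, -0.0, 1.62]
ft_force: [0.8, 0.2, -2.4]
opening: 0.418
grip_force: 30.0
```

>>> {"method": "jog_arm", "body": {
  "motion": [
    [0, 0, -0.7, -46.5, -8.6, -2.9, 30],
    [0, 0, -0.6, -46.5, -9.1, -2.9, 30],
    [0, 0, 0, 0, 0, 0, 30],
    [0, 0, 0, 0, 0, 0, 30]
  ]
}}

```text
t: 6.88
eef_pos: [540.0, -380.1, 339.9]
tcp_rot: [-3.141, -0.001, 1.642]
ft_force: [-0.0, 0.5, -2.3]
opening: 0.418
grip_force: 30.0
```

Run:
```python
from fit import *
d=cam('wrist','w1.png');P=world(d);np.savez('w1.npz',P=P,c=d['color'])
s=env.state();print(s['eef_pos'],s['tcp_rot'],s['ft_force'])
```

```text
[ 540.23291763 -379.60414038  340.07620404] [-3.14136304e+00 -6.31446833e-04  1.64318153e+00] [ 0.60883391 -0.62224941 -2.82005247]
```

View pics/w1.png

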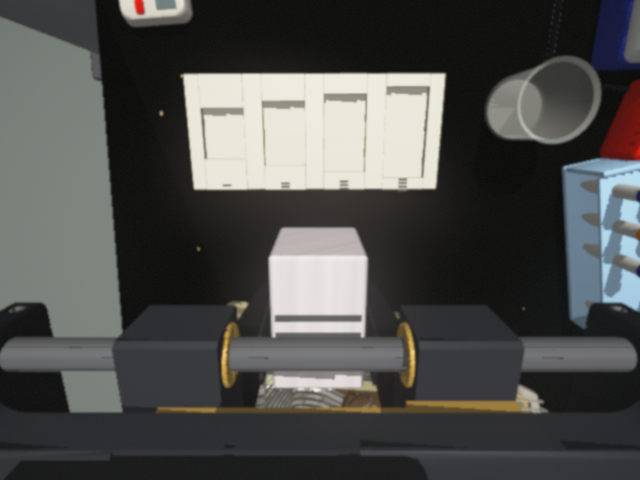

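Run:
```python
from fit import *
f=np.load('w1.npz');P=f['P'];c=f['c'].astype(int);Z=P[...,2]
v,u=np.mgrid[0:480,0:640]
reg=(u>165)&(u<460)&(v>60)&(v<205)
rect(P,reg&(Z>12.5)&(Z<21),'deck')
m=reg&(Z>2.5)&(Z<9.5)&(c.sum(-1)>300)
n,l,st,ce=cv2.connectedComponentsWithStats(cv2.erode(m.astype(np.uint8),np.ones((3,3))))
for i in range(1,n):
    if st[i,4]>200: rect(P,l==i,('floor',ce[i].round()))
b=(u>255)&(u<385)&(v>222)&(v<330)&(Z>200)
q=P[b];print('blk ext y',np.percentile(q,[1,50,97,99],axis=0).round(1))
f=np.load('top0.npz');P=f['P'];Z=P[...,2];c=f['c'].astype(int)
v,u=np.mgrid[0:480,0:640]
rect(P,(u>418)&(u<488)&(v>183)&(v<308)&(Z>12)&(Z<22)&(c.sum(-1)>480),'topdeck')
```

```text
deck n 17041 c [ 529.9 -301.7] size [274.2 122.4] ang 4.3 zmed 16.1
('floor', array([404., 131.])) n 3243 c [ 629.7 -293. ] size [43.4 93.1] ang 4.3 zmed 5.9
('floor', array([344., 132.])) n 2849 c [ 563.  -297.9] size [43.9 79.3] ang 3.9 zmed 6.1
('floor', array([284., 132.])) n 2345 c [ 496.4 -302.9] size [43.8 65.6] ang 4.6 zmed 6.2
('floor', array([224., 133.])) n 1820 c [ 429.8 -307.9] size [43.3 51.6] ang 4.3 zmed 6.3
blk ext y [[ 515.2 -382.   250.8]
 [ 539.2 -363.3  294.5]
 [ 562.9 -348.9  305.6]
 [ 565.  -348.6  311.5]]
topdeck n 3137 c [ 531.7 -299. ] size [274.4 122.7] ang 4.1 zmed 16.7
```

```bash
cat > blk.py <<'E'
from plan import *
def cycle(slot,nxt=None,rise=260):
    D=down(94.3);G=down(85)
    w=[((*slot,150),D,30,1),((*slot,108),D,30,2),((*slot,100.5),D,30,3),((*slot,100.5),D,30,1),((*slot,100.5),D,56,3),((*slot,130),D,56,2),((*slot,rise),D,56,2,60)]
    if nxt: w+=[((*nxt,rise),G,60,1,58),((*nxt,128),G,60,3),((*nxt,128),G,60,1),((*nxt,128),G,30,5),((*nxt,160),G,30,1),((*nxt,300),G,30,1,60),((535,-380,340),D,30,1,58),((535,-380,340),D,30,1)]
    go(w)
E
python3 -c "
from blk import *
cycle((497.4,-302.9),(618.5,182.5))"
```

```text
[[0,0,0,15.9,-7.4,38,30],[0,0,-0.1,15.9,-7.5,38.1,30],[0,0,0,15.9,-7.4,38,30],[0,0,0,15.9,-7.3,38,30],[0,0,-0.1,15.9,-7.4,38,30],[0,0,0,0,0,21,30],[0,0,0,0,0,21,30],[0,0,0,0,0,2.5,30],[0,0,0,0,0,2.5,30],[0,0,0,0,0,2.5,30]]
[[0,0,0,0,0,0,30],[0,0,0,0,0,0,56],[0,0,0,0,0,0,56],[0,0,0,0,0,0,56],[0,0,0,0,0,-14.7,56],[0,0,0,0,0,-14.8,56],[0,0,0,0,0,-43.3,56],[0,0,0,0.1,0,-43.3,56],[0,0,0,0,-0.1,-43.4,56],[0,0,1,52.8,17.5,0,60]]
[[0,0,1.1,53,16.6,0.1,60],[0,0,1,53.4,15.6,0,60],[0,0,1.1,53.6,14.6,0,60],[0,0,1,53.9,13.6,0.1,60],[0,0,1,54.1,12.6,0,60],[0,0,1.1,54.4,11.7,0,60],[0,0,1,54.5,10.7,0.1,60],[0,0,1,54.8,9.7,0,60],[0,0,0,0,0,44,60],[0,0,0,-0.1,0,44,60]]
[[0,0,0,0,0.1,44,60],[0,0,0,0,0,0,60],[0,0,0,0,0,0,30],[0,0,0,0,0,0,30],[0,0,0,0,0,0,30],[0,0,0,0,0,0,30],[0,0,0,0,0,0,30],[0,0,0,0,0,-32,30],[0,0,0,0,0,-46.7,30],[0,0,0,0.1,-0.1,-46.6,30]]
[[0,0,0,0,0,-46.7,30],[0,0,-0.9,-56.8,-3.5,-4,30],[0,0,-1,-56.7,-4.3,-4.1,30],[0,0,-0.9,-56.6,-5.4,-4,30],[0,0,-0.9,-56.5,-6.2,-4,30],[0,0,-0.9,-56.4,-7.1,-4.1,30],[0,0,-1,-56.3,-8,-4,30],[0,0,-0.9,-56.2,-9,-4,30],[0,0,-0.9,-56,-9.9,-4.1,30],[0,0,-0.9,-55.8,-10.7,-4,30]]
[[0,0,-1,-55.7,-11.6,-4,30],[0,0,0,0,0,0,30]]
end [ 535. -380.  340.] [-180.    -0.    94.3]
```

>>> {"method": "jog_arm", "body": {
  "motion": [
    [0, 0, 0, 15.9, -7.4, 38, 30],
    [0, 0, -0.1, 15.9, -7.5, 38.1, 30],
    [0, 0, 0, 15.9, -7.4, 38, 30],
    [0, 0, 0, 15.9, -7.3, 38, 30],
    [0, 0, -0.1, 15.9, -7.4, 38, 30],
    [0, 0, 0, 0, 0, 21, 30],
    [0, 0, 0, 0, 0, 21, 30],
    [0, 0, 0, 0, 0, 2.5, 30],
    [0, 0, 0, 0, 0, 2.5, 30],
    [0, 0, 0, 0, 0, 2.5, 30]
  ]
}}

```text
t: 8.18
eef_pos: [497.8, -303.7, 101.4]
tcp_rot: [3.141, 0.001, 1.647]
ft_force: [-0.0, -0.2, -3.0]
opening: 0.416
grip_force: 30.0
```

>>> {"method": "jog_arm", "body": {
  "motion": [
    [0, 0, 0, 0, 0, 0, 30],
    [0, 0, 0, 0, 0, 0, 56],
    [0, 0, 0, 0, 0, 0, 56],
    [0, 0, 0, 0, 0, 0, 56],
    [0, 0, 0, 0, 0, -14.7, 56],
    [0, 0, 0, 0, 0, -14.8, 56],
    [0, 0, 0, 0, 0, -43.3, 56],
    [0, 0, 0, 0.1, 0, -43.3, 56],
    [0, 0, 0, 0, -0.1, -43.4, 56],
    [0, 0, 1, 52.8, 17.5, 0, 60]
  ]
}}

```text
t: 9.43
eef_pos: [511.3, -251.7, 264.5]
tcp_rot: [3.135, 0.005, 1.625]
ft_force: [1.8, -0.1, 0.1]
opening: 0.623
grip_force: 0.0
```

>>> {"method": "jog_arm", "body": {
  "motion": [
    [0, 0, 1.1, 53, 16.6, 0.1, 60],
    [0, 0, 1, 53.4, 15.6, 0, 60],
    [0, 0, 1.1, 53.6, 14.6, 0, 60],
    [0, 0, 1, 53.9, 13.6, 0.1, 60],
    [0, 0, 1, 54.1, 12.6, 0, 60],
    [0, 0, 1.1, 54.4, 11.7, 0, 60],
    [0, 0, 1, 54.5, 10.7, 0.1, 60],
    [0, 0, 1, 54.8, 9.7, 0, 60],
    [0, 0, 0, 0, 0, 44, 60],
    [0, 0, 0, -0.1, 0, 44, 60]
  ]
}}

```text
t: 10.68
eef_pos: [618.6, 182.6, 172.3]
tcp_rot: [3.139, -0.001, 1.486]
ft_force: [1.5, -0.3, -0.8]
opening: 0.636
grip_force: 0.0
```

>>> {"method": "jog_arm", "body": {
  "motion": [
    [0, 0, 0, 0, 0.1, 44, 60],
    [0, 0, 0, 0, 0, 0, 60],
    [0, 0, 0, 0, 0, 0, 30],
    [0, 0, 0, 0, 0, 0, 30],
    [0, 0, 0, 0, 0, 0, 30],
    [0, 0, 0, 0, 0, 0, 30],
    [0, 0, 0, 0, 0, 0, 30],
    [0, 0, 0, 0, 0, -32, 30],
    [0, 0, 0, 0, 0, -46.7, 30],
    [0, 0, 0, 0.1, -0.1, -46.6, 30]
  ]
}}

```text
t: 11.92
eef_pos: [618.4, 181.6, 255.0]
tcp_rot: [3.141, -0.0, 1.484]
ft_force: [0.7, 0.1, -1.0]
opening: 0.421
grip_force: 30.0
```

>>> {"method": "jog_arm", "body": {
  "motion": [
    [0, 0, 0, 0, 0, -46.7, 30],
    [0, 0, -0.9, -56.8, -3.5, -4, 30],
    [0, 0, -1, -56.7, -4.3, -4.1, 30],
    [0, 0, -0.9, -56.6, -5.4, -4, 30],
    [0, 0, -0.9, -56.5, -6.2, -4, 30],
    [0, 0, -0.9, -56.4, -7.1, -4.1, 30],
    [0, 0, -1, -56.3, -8, -4, 30],
    [0, 0, -0.9, -56.2, -9, -4, 30],
    [0, 0, -0.9, -56, -9.9, -4.1, 30],
    [0, 0, -0.9, -55.8, -10.7, -4, 30]
  ]
}}

```text
t: 13.18
eef_pos: [542.6, -326.2, 337.0]
tcp_rot: [3.141, 0.0, 1.629]
ft_force: [1.1, 0.2, -3.0]
opening: 0.418
grip_force: 30.0
```

>>> {"method": "jog_arm", "body": {
  "motion": [
    [0, 0, -1, -55.7, -11.6, -4, 30],
    [0, 0, 0, 0, 0, 0, 30]
  ]
}}

```text
t: 13.42
eef_pos: [533.7, -384.3, 340.3]
tcp_rot: [3.141, 0.001, 1.642]
ft_force: [-0.7, 0.6, -2.0]
opening: 0.42
grip_force: 30.0
```

```bash
cat > chk.py <<'E'
from fit import *
def chk():
    d=cam('wrist');P=world(d);Z=P[...,2]
    v,u=np.mgrid[0:480,0:640]
    n,l,st,ce=cv2.connectedComponentsWithStats(((Z>35)&(Z<80)&(u>165)&(u<460)&(v>30)&(v<225)).astype(np.uint8))
    for i in range(1,n):
        if st[i,4]>300:
            m=l==i;zt=np.percentile(Z[m],90);rect(P,m&(Z>zt-5),('cased',ce[i].round()))
    q=P[(u>200)&(u<440)&(v>200)&(v<330)&(Z>200)];print('held',np.percentile(q,[1,99],axis=0).round(1).tolist())
    s=env.state();print(s['t'],s['eef_pos'].round(1))
E
python3 -c "
from chk import *
chk()
from blk import *
cycle((431.6,-307.8),(610.3,88.5))"
```

```text
('cased', array([287., 129.])) n 2673 c [ 497.5 -304.8] size [40.  61.8] ang 3.8 zmed 56.1
held [[504.3, -386.3, 250.4], [561.2, -348.9, 357.4]]
13.475 [ 534.1 -382.2  340.2]
[[0,0,0,16.3,-19.4,38,30],[0,0,-0.1,16.4,-19.3,38.1,30],[0,0,0,16.3,-19.4,38,30],[0,0,0,16.4,-19.3,38.1,30],[0,0,0,16.4,-19.4,38,30],[0,0,0,0,0,21,30],[0,0,0,0,0,21,30],[0,0,0,0,0,2.5,30],[0,0,0,0,0,2.5,30],[0,0,0,0,0,2.5,30]]
[[0,0,0,0,0,0,30],[0,0,0,0,0,0,56],[0,0,0,0,0,0,56],[0,0,0,0,0,0,56],[0,0,0,0,0,-14.8,56],[0,0,0,0,0,-14.7,56],[0,0,0,0,0,-43.3,56],[0,0,0,0,0,-43.4,56],[0,0,0,0,0,-43.3,56],[0,0,1.2,47.7,26,0,60]]
[[0,0,1.1,48.3,24.9,0,60],[0,0,1.2,48.7,24.1,0,60],[0,0,1.1,49.3,23,0,60],[0,0,1.2,49.6,22,0,60],[0,0,1.2,50.2,21.1,0.1,60],[0,0,1.1,50.5,19.9,0,60],[0,0,1.2,50.9,19,0,60],[0,0,0,0,0,44,60],[0,0,0,0,0,44,60],[0,0,0,0,0,44,60]]
[[0,0,0,0,0,0,60],[0,0,0,0,0,0,30],[0,0,0,0,0,0,30],[0,0,0,0,0,0,30],[0,0,0,0,0,0,30],[0,0,0,0,0,0,30],[0,0,0,0,0,-32,30],[0,0,0,0,0,-46.7,30],[0,0,0,0,0,-46.7,30],[0,0,0,0,0,-46.6,30]]
[[0,0,-1,-52.6,-3.8,-4.5,30],[0,0,-1.1,-52.5,-4.7,-4.4,30],[0,0,-1,-52.4,-5.7,-4.5,30],[0,0,-1,-52.3,-6.6,-4.4,30],[0,0,-1.1,-52.2,-7.5,-4.5,30],[0,0,-1,-52,-8.5,-4.4,30],[0,0,-1.1,-51.9,-9.5,-4.5,30],[0,0,-1,-51.7,-10.4,-4.5,30],[0,0,-1,-51.5,-11.3,-4.4,30],[0,0,0,0,0,0,30]]
end [ 535. -380.  340.] [180.   -0.   94.3]
```

```bash
python3 - <<'E'
s=open('plan.py').read()
s=s.replace("    rows=[]\n","""    if start is None and os.path.exists('cmd.npz'):
        f=np.load('cmd.npz')
        if np.linalg.norm(f['p']-p)<6: p,R=f['p'],Ro.from_rotvec(f['r'])
        else: print('CMD MISMATCH',f['p'],p)
    rows=[]
""",1).replace("import json","import json,os").replace("    return p,R","    np.savez('cmd.npz',p=p,r=R.as_rotvec())\n    return p,R")
open('plan.py','w').write(s)
b=open('blk.py').read().replace("((535,-380,340),D,30,1)]","((535,-380,340),D,30,3)]");open('blk.py','w').write(b)
E
python3 -c "
from blk import *
np.savez('cmd.npz',p=np.array([535,-380,340.]),r=down(94.3).as_rotvec())
cycle((431.6,-307.0),(610.3,88.5))"
```

```text
[[0,0,0,16.1,-19.5,38,30],[0,0,0,16.1,-19.6,38,30],[0,0,0,16.1,-19.5,38,30],[0,0,0,16.1,-19.5,38,30],[0,0,0,16.1,-19.5,38,30],[0,0,0,0,0,21,30],[0,0,0,0,0,21,30],[0,0,0,0,0,2.5,30],[0,0,0,0,0,2.5,30],[0,0,0,0,0,2.5,30]]
[[0,0,0,0,0,0,30],[0,0,0,0,0,0,56],[0,0,0,0,0,0,56],[0,0,0,0,0,0,56],[0,0,0,0,0,-14.8,56],[0,0,0,0,0,-14.7,56],[0,0,0,0,0,-43.3,56],[0,0,0,0,0,-43.4,56],[0,0,0,0,0,-43.3,56],[0,0,1.2,47.6,26,0,60]]
[[0,0,1.1,48.2,25,0,60],[0,0,1.2,48.6,24,0,60],[0,0,1.1,49.2,23,0,60],[0,0,1.2,49.5,22.1,0,60],[0,0,1.2,50,21,0,60],[0,0,1.1,50.5,20,0,60],[0,0,1.2,50.8,19,0,60],[0,0,0,0,0,44,60],[0,0,0,0,0,44,60],[0,0,0,0,0,44,60]]
[[0,0,0,0,0,0,60],[0,0,0,0,0,0,30],[0,0,0,0,0,0,30],[0,0,0,0,0,0,30],[0,0,0,0,0,0,30],[0,0,0,0,0,0,30],[0,0,0,0,0,-32,30],[0,0,0,0,0,-46.7,30],[0,0,0,0,0,-46.6,30],[0,0,0,0,0,-46.7,30]]
[[0,0,-1,-52.6,-3.8,-4.4,30],[0,0,-1.1,-52.5,-4.7,-4.5,30],[0,0,-1,-52.4,-5.7,-4.4,30],[0,0,-1,-52.3,-6.7,-4.5,30],[0,0,-1.1,-52.2,-7.5,-4.4,30],[0,0,-1,-52,-8.6,-4.5,30],[0,0,-1,-51.9,-9.4,-4.4,30],[0,0,-1.1,-51.7,-10.4,-4.5,30],[0,0,-1,-51.5,-11.3,-4.4,30],[0,0,0,0,0,0,30]]
[[0,0,0,0,0,0,30],[0,0,0,0,0,0,30]]
end [ 535. -380.  340.] [180.    0.   94.3]
```

>>> {"method": "jog_arm", "body": {
  "motion": [
    [0, 0, 0, 16.1, -19.5, 38, 30],
    [0, 0, 0, 16.1, -19.6, 38, 30],
    [0, 0, 0, 16.1, -19.5, 38, 30],
    [0, 0, 0, 16.1, -19.5, 38, 30],
    [0, 0, 0, 16.1, -19.5, 38, 30],
    [0, 0, 0, 0, 0, 21, 30],
    [0, 0, 0, 0, 0, 21, 30],
    [0, 0, 0, 0, 0, 2.5, 30],
    [0, 0, 0, 0, 0, 2.5, 30],
    [0, 0, 0, 0, 0, 2.5, 30]
  ]
}}

```text
t: 14.72
eef_pos: [432.0, -307.9, 101.6]
tcp_rot: [3.14, 0.001, 1.647]
ft_force: [-6.7, 5.4, 41.5]
opening: 0.421
grip_force: 30.0
```

>>> {"method": "jog_arm", "body": {
  "motion": [
    [0, 0, 0, 0, 0, 0, 30],
    [0, 0, 0, 0, 0, 0, 56],
    [0, 0, 0, 0, 0, 0, 56],
    [0, 0, 0, 0, 0, 0, 56],
    [0, 0, 0, 0, 0, -14.8, 56],
    [0, 0, 0, 0, 0, -14.7, 56],
    [0, 0, 0, 0, 0, -43.3, 56],
    [0, 0, 0, 0, 0, -43.4, 56],
    [0, 0, 0, 0, 0, -43.3, 56],
    [0, 0, 1.2, 47.6, 26, 0, 60]
  ]
}}

```text
t: 15.98
eef_pos: [454.3, -260.2, 264.3]
tcp_rot: [3.136, 0.005, 1.621]
ft_force: [1.0, 0.2, -0.4]
opening: 0.62
grip_force: 0.0
```

>>> {"method": "jog_arm", "body": {
  "motion": [
    [0, 0, 1.1, 48.2, 25, 0, 60],
    [0, 0, 1.2, 48.6, 24, 0, 60],
    [0, 0, 1.1, 49.2, 23, 0, 60],
    [0, 0, 1.2, 49.5, 22.1, 0, 60],
    [0, 0, 1.2, 50, 21, 0, 60],
    [0, 0, 1.1, 50.5, 20, 0, 60],
    [0, 0, 1.2, 50.8, 19, 0, 60],
    [0, 0, 0, 0, 0, 44, 60],
    [0, 0, 0, 0, 0, 44, 60],
    [0, 0, 0, 0, 0, 44, 60]
  ]
}}

```text
t: 17.23
eef_pos: [610.2, 88.0, 128.2]
tcp_rot: [3.14, -0.0, 1.484]
ft_force: [0.7, -0.3, -0.9]
opening: 0.633
grip_force: 0.0
```

>>> {"method": "jog_arm", "body": {
  "motion": [
    [0, 0, 0, 0, 0, 0, 60],
    [0, 0, 0, 0, 0, 0, 30],
    [0, 0, 0, 0, 0, 0, 30],
    [0, 0, 0, 0, 0, 0, 30],
    [0, 0, 0, 0, 0, 0, 30],
    [0, 0, 0, 0, 0, 0, 30],
    [0, 0, 0, 0, 0, -32, 30],
    [0, 0, 0, 0, 0, -46.7, 30],
    [0, 0, 0, 0, 0, -46.6, 30],
    [0, 0, 0, 0, 0, -46.7, 30]
  ]
}}

```text
t: 18.48
eef_pos: [609.6, 87.7, 302.2]
tcp_rot: [3.141, -0.0, 1.484]
ft_force: [0.3, 0.3, -3.7]
opening: 0.418
grip_force: 30.0
```

>>> {"method": "jog_arm", "body": {
  "motion": [
    [0, 0, -1, -52.6, -3.8, -4.4, 30],
    [0, 0, -1.1, -52.5, -4.7, -4.5, 30],
    [0, 0, -1, -52.4, -5.7, -4.4, 30],
    [0, 0, -1, -52.3, -6.7, -4.5, 30],
    [0, 0, -1.1, -52.2, -7.5, -4.4, 30],
    [0, 0, -1, -52, -8.6, -4.5, 30],
    [0, 0, -1, -51.9, -9.4, -4.4, 30],
    [0, 0, -1.1, -51.7, -10.4, -4.5, 30],
    [0, 0, -1, -51.5, -11.3, -4.4, 30],
    [0, 0, 0, 0, 0, 0, 30]
  ]
}}

```text
t: 19.73
eef_pos: [533.8, -384.0, 340.3]
tcp_rot: [3.141, 0.001, 1.643]
ft_force: [-0.8, 0.8, -2.7]
opening: 0.42
grip_force: 30.0
```

>>> {"method": "jog_arm", "body": {
  "motion": [
    [0, 0, 0, 0, 0, 0, 30],
    [0, 0, 0, 0, 0, 0, 30]
  ]
}}

```text
t: 19.98
eef_pos: [535.3, -379.7, 340.4]
tcp_rot: [3.141, -0.0, 1.647]
ft_force: [-0.1, -0.0, -3.4]
opening: 0.419
grip_force: 30.0
```

```bash
python3 -c "
from chk import *
chk()
from blk import *
cycle((563.0,-297.3),(602.2,-5.8))"
```

```text
('cased', array([286., 134.])) n 2608 c [ 497.6 -304.4] size [40.1 60.9] ang 4.4 zmed 56.1
('cased', array([221., 132.])) n 2026 c [ 431.8 -307.8] size [40.3 46.6] ang 4.6 zmed 56.2
held [[506.0, -381.6, 250.8], [562.5, -341.0, 357.2]]
20.025 [ 535.4 -379.7  340.4]
[[0,0,0,16.1,6.8,38,30],[0,0,0,16,6.8,38,30],[0,0,0,16.1,6.9,38,30],[0,0,0,16.1,6.8,38,30],[0,0,0,16.1,6.8,38,30],[0,0,0,0,0,21,30],[0,0,0,0,0,21,30],[0,0,0,0,0,2.5,30],[0,0,0,0,0,2.5,30],[0,0,0,0,0,2.5,30]]
[[0,0,0,0,0,0,30],[0,0,0,0,0,0,56],[0,0,0,0,0,0,56],[0,0,0,0,0,0,56],[0,0,0,0,0,-14.8,56],[0,0,0,0,0,-14.7,56],[0,0,0,0,0,-43.3,56],[0,0,0,0,0,-43.4,56],[0,0,0,0,0,-43.3,56],[0,0,1.6,48,10.2,0,60]]
[[0,0,1.5,48.2,8.8,0,60],[0,0,1.6,48.4,7.5,0,60],[0,0,1.5,48.6,6.2,0,60],[0,0,1.6,48.8,4.9,0,60],[0,0,1.5,48.9,3.6,0,60],[0,0,0,0,0,44,60],[0,0,0,0,0,44,60],[0,0,0,0,0,44,60],[0,0,0,0,0,0,60],[0,0,0,0,0,0,30]]
[[0,0,0,0,0,0,30],[0,0,0,0,0,0,30],[0,0,0,0,0,0,30],[0,0,0,0,0,0,30],[0,0,0,0,0,-32,30],[0,0,0,0,0,-46.7,30],[0,0,0,0,0,-46.6,30],[0,0,0,0,0,-46.7,30],[0,0,-1.3,-54.1,-4.9,-5.7,30],[0,0,-1.4,-54,-6.1,-5.7,30]]
[[0,0,-1.3,-53.8,-7.5,-5.7,30],[0,0,-1.3,-53.6,-8.7,-5.8,30],[0,0,-1.3,-53.4,-9.8,-5.7,30],[0,0,-1.4,-53.2,-11.1,-5.7,30],[0,0,-1.3,-52.9,-12.4,-5.7,30],[0,0,0,0,0,0,30],[0,0,0,0,0,0,30],[0,0,0,0.1,0,0,30]]
end [ 535.  -379.9  340. ] [-180.     0.    94.3]
```

>>> {"method": "jog_arm", "body": {
  "motion": [
    [0, 0, 0, 16.1, 6.8, 38, 30],
    [0, 0, 0, 16, 6.8, 38, 30],
    [0, 0, 0, 16.1, 6.9, 38, 30],
    [0, 0, 0, 16.1, 6.8, 38, 30],
    [0, 0, 0, 16.1, 6.8, 38, 30],
    [0, 0, 0, 0, 0, 21, 30],
    [0, 0, 0, 0, 0, 0, 30],
    [0, 0, 0, 0, 0, 21, 30],
    [0, 0, 0, 0, 0, 2, 30],
    [0, 0, 0, 0, 0, 2, 30]
  ]
}}

```text
t: 21.28
eef_pos: [563.4, -298.2, 105.3]
tcp_rot: [3.14, 0.001, 1.646]
ft_force: [-0.3, 0.2, -2.5]
opening: 0.419
grip_force: 30.0
```

>>> {"method": "jog_arm", "body": {
  "motion": [
    [0, 0, 0, 0, 0, 2, 30],
    [0, 0, 0, 0, 0, 0, 56],
    [0, 0, 0, 0, 0, 0, 56],
    [0, 0, 0, 0, 0, 0, 56],
    [0, 0, 0, 0, 0, -13.3, 56],
    [0, 0, 0, 0, 0, -14.7, 56],
    [0, 0, 0, 0, 0, -43.3, 56],
    [0, 0, 0, 0, 0, -43.4, 56],
    [0, 0, 0, 0, 0, -43.3, 56],
    [0, 0, 1.6, 48, 10.2, 0, 60]
  ]
}}

```text
t: 22.52
eef_pos: [570.0, -251.3, 264.8]
tcp_rot: [3.135, 0.004, 1.615]
ft_force: [-0.1, 0.5, -1.3]
opening: 0.617
grip_force: 0.0
```

>>> {"method": "jog_arm", "body": {
  "motion": [
    [0, 0, 1.5, 48.2, 8.8, 0, 60],
    [0, 0, 1.6, 48.4, 7.5, 0, 60],
    [0, 0, 1.5, 48.6, 6.2, 0, 60],
    [0, 0, 1.6, 48.8, 4.9, 0, 60],
    [0, 0, 1.5, 48.9, 3.6, 0, 60],
    [0, 0, 0, 0, 0, 44, 60],
    [0, 0, 0, 0, 0, 44, 60],
    [0, 0, 0, 0, 0, 44, 60],
    [0, 0, 0, 0, 0, 0, 60],
    [0, 0, 0, 0, 0, 0, 30]
  ]
}}

```text
t: 23.78
eef_pos: [602.8, -6.7, 130.1]
tcp_rot: [3.139, -0.0, 1.484]
ft_force: [-0.5, 0.7, 0.4]
opening: 0.571
grip_force: 0.0
```

>>> {"method": "jog_arm", "body": {
  "motion": [
    [0, 0, 0, 0, 0, 0, 30],
    [0, 0, 0, 0, 0, 0, 30],
    [0, 0, 0, 0, 0, 0, 30],
    [0, 0, 0, 0, 0, 0, 30],
    [0, 0, 0, 0, 0, -32, 30],
    [0, 0, 0, 0, 0, -46.7, 30],
    [0, 0, 0, 0, 0, -46.6, 30],
    [0, 0, 0, 0, 0, -46.7, 30],
    [0, 0, -1.3, -54.1, -4.9, -5.7, 30],
    [0, 0, -1.4, -54, -6.1, -5.7, 30]
  ]
}}

```text
t: 25.02
eef_pos: [582.4, -114.2, 312.9]
tcp_rot: [3.14, 0.0, 1.534]
ft_force: [1.1, 0.2, -2.8]
opening: 0.418
grip_force: 30.0
```

>>> {"method": "jog_arm", "body": {
  "motion": [
    [0, 0, -1.3, -53.8, -7.5, -5.7, 30],
    [0, 0, -1.3, -53.6, -8.7, -5.8, 30],
    [0, 0, -1.3, -53.4, -9.8, -5.7, 30],
    [0, 0, -1.4, -53.2, -11.1, -5.7, 30],
    [0, 0, -1.3, -52.9, -12.4, -5.7, 30],
    [0, 0, 0, 0, 0, 0, 30],
    [0, 0, 0, 0, 0, 0, 30],
    [0, 0, 0, 0.1, 0, 0, 30]
  ]
}}

```text
t: 26.02
eef_pos: [535.3, -379.6, 340.3]
tcp_rot: [3.142, -0.0, 1.647]
ft_force: [1.0, 0.4, -3.0]
opening: 0.419
grip_force: 30.0
```

```bash
sed -i 's/((\*slot,108),D,30,2),((\*slot,100.5),D,30,3),((\*slot,100.5),D,30,1),((\*slot,100.5),D,56,3)/((*slot,150),D,30,1),((*slot,110),D,30,2),((*slot,102),D,30,3),((*slot,102),D,56,3)/' blk.py
python3 -c "
from chk import *
chk()
from blk import *
cycle((629,-292.8))
d=down(94.3)
# then move over modules for look: end at (480,130,400)
go([((460,-60,380),down(95),56,1,55),((460,-60,380),down(95),56,3)],start=(np.array([629,-292.8,260]),d))
"
```

```text
('cased', array([352., 132.])) n 3223 c [ 563.1 -298.2] size [40.  75.3] ang 4.6 zmed 56.0
('cased', array([286., 134.])) n 2604 c [ 497.6 -304.3] size [40.1 60.9] ang 4.4 zmed 56.1
('cased', array([221., 132.])) n 2033 c [ 432.  -307.7] size [40.3 46.5] ang 4.4 zmed 56.2
held [[506.1, -381.5, 257.7], [562.4, -333.7, 357.2]]
26.075 [ 535.4 -379.6  340.3]
[[0,0,0,16,20.1,38,30],[0,0,0,15.9,20,38,30],[0,0,0,16,20.1,38,30],[0,0,0,16,20,38,30],[0,0,0,16,20.1,38,30],[0,0,0,0,0,0,30],[0,0,0,0,0,20,30],[0,0,0,0,0,20,30],[0,0,0,0,0,2.7,30],[0,0,0,0,0,2.6,30]]
[[0,0,0,0,0,2.7,30],[0,0,0,0,0,0,56],[0,0,0,0,0,0,56],[0,0,0,0,0,0,56],[0,0,0,0,0,-14,56],[0,0,0,0,0,-14,56],[0,0,0,0,0,-43.3,56],[0,0,0,0,0,-43.4,56],[0,0,0,0,0,-43.3,56]]
end [ 629.  -292.8  260. ] [-180.     0.    94.3]
[[0,0,-0.1,40.8,-25.2,-20,56],[0,0,-0.1,40.8,-25.1,-20,56],[0,0,-0.1,40.9,-25,-20,56],[0,0,-0.2,41,-25,-20,56],[0,0,-0.1,41,-24.8,-20,56],[0,0,-0.1,41.1,-24.8,-20,56],[0,0,0,0,0,0,56],[0,0,0,0,0,0,56],[0,0,0,0,0,0,56]]
end [460. -60. 380.] [180.   0.  95.]
```

```bash
python3 -c "
from plan import *
go([((460,10,380),down(95),95,1,55),((460,10,380),down(95),95,2)],start=(np.array([629,-292.8,260]),down(94.3)))
"
```

```text
[[0,0,-0.1,44.9,-20.8,-17.1,95],[0,0,-0.1,45,-20.8,-17.2,95],[0,0,-0.1,45,-20.7,-17.1,95],[0,0,-0.1,45.1,-20.6,-17.2,95],[0,0,-0.1,45.1,-20.5,-17.1,95],[0,0,-0.1,45.1,-20.4,-17.2,95],[0,0,-0.1,45.2,-20.4,-17.1,95],[0,0,0,0,0,0,95],[0,0,0,0,0,0,95]]
end [460.  10. 380.] [180.   0.  95.]
```

>>> {"method": "jog_arm", "body": {
  "motion": [
    [0, 0, 0, 16, 20.1, 38, 30],
    [0, 0, 0, 15.9, 20, 38, 30],
    [0, 0, 0, 16, 20.1, 38, 30],
    [0, 0, 0, 16, 20, 38, 30],
    [0, 0, 0, 16, 20.1, 38, 30],
    [0, 0, 0, 0, 0, 0, 30],
    [0, 0, 0, 0, 0, 20, 30],
    [0, 0, 0, 0, 0, 20, 30],
    [0, 0, 0, 0, 0, 2.7, 30],
    [0, 0, 0, 0, 0, 2.6, 30]
  ]
}}

```text
t: 27.32
eef_pos: [629.0, -293.9, 105.0]
tcp_rot: [3.141, 0.0, 1.646]
ft_force: [0.3, -0.4, -2.7]
opening: 0.418
grip_force: 30.0
```

>>> {"method": "jog_arm", "body": {
  "motion": [
    [0, 0, 0, 0, 0, 2.7, 30],
    [0, 0, 0, 0, 0, 0, 56],
    [0, 0, 0, 0, 0, 0, 56],
    [0, 0, 0, 0, 0, 0, 56],
    [0, 0, 0, 0, 0, -14, 56],
    [0, 0, 0, 0, 0, -14, 56],
    [0, 0, 0, 0, 0, -43.3, 56],
    [0, 0, 0, 0, 0, -43.4, 56],
    [0, 0, 0, 0, 0, -43.3, 56]
  ]
}}

```text
t: 28.45
eef_pos: [628.9, -293.4, 262.9]
tcp_rot: [3.141, 0.001, 1.646]
ft_force: [1.4, 0.0, 0.2]
opening: 0.586
grip_force: 0.0
```

>>> {"method": "jog_arm", "body": {
  "motion": [
    [0, 0, -0.1, 44.9, -20.8, -17.1, 95],
    [0, 0, -0.1, 45, -20.8, -17.2, 95],
    [0, 0, -0.1, 45, -20.7, -17.1, 95],
    [0, 0, -0.1, 45.1, -20.6, -17.2, 95],
    [0, 0, -0.1, 45.1, -20.5, -17.1, 95],
    [0, 0, -0.1, 45.1, -20.4, -17.2, 95],
    [0, 0, -0.1, 45.2, -20.4, -17.1, 95],
    [0, 0, 0, 0, 0, 0, 95],
    [0, 0, 0, 0, 0, 0, 95]
  ]
}}

```text
t: 29.58
eef_pos: [459.9, 9.1, 380.8]
tcp_rot: [3.14, 0.0, 1.659]
ft_force: [0.4, -0.1, 0.6]
opening: 0.997
grip_force: 0.0
```

Run:
```python
from fit import *
d=cam('top');P=world(d);Z=P[...,2]
v,u=np.mgrid[0:480,0:640]
n,l,st,ce=cv2.connectedComponentsWithStats(((Z>38)&(Z<80)&(u>415)&(u<490)&(v>180)&(v<310)).astype(np.uint8))
for i in range(1,n):
    if st[i,4]>60:
        m=l==i; rect(P,m&(Z>50),('top cased',ce[i].round()))
d=cam('wrist');P=world(d);Z=P[...,2];c=d['color'].astype(int)
n,l,st,ce=cv2.connectedComponentsWithStats(((Z>28)&(Z<75)).astype(np.uint8))
v,u=np.mgrid[0:480,0:640]
for i in range(1,n):
    if st[i,4]>1200 and ce[i][1]<345: rect(P,l==i,('mod',ce[i].round(),st[i,:4],np.median(c[l==i],axis=0)))
im=d['color']; cv2.imwrite('pics/w2.png',im[...,::-1])
s=cv2.resize(np.load('scene0.npz')['c'][225:300,180:360],None,fx=4,fy=4,interpolation=cv2.INTER_CUBIC)
W=np.zeros((600,800,3),np.uint8);W[:300,:720]=s;a=im[0:345,0:470];a=cv2.resize(a,(408,299));W[301:,:408]=a
cv2.imwrite('pics/c2.png',W[...,::-1]);print(env.state()['t'])
```

```text
('top cased', array([454., 204.])) n 627 c [ 630.5 -292.2] size [39.8 91.9] ang 4.1 zmed 56.7
('top cased', array([456., 231.])) n 538 c [ 564.7 -296.5] size [40.  76.8] ang 4.3 zmed 56.7
('top cased', array([459., 258.])) n 444 c [ 499.5 -303.2] size [39.9 63.7] ang 4.5 zmed 56.5
('top cased', array([460., 286.])) n 344 c [ 433.7 -306.1] size [40.2 49.8] ang 3.9 zmed 56.5
('mod', array([454., 139.]), array([399,   0, 117, 281], dtype=int32), array([228., 228., 223.])) n 6707 c [609.2  86.3] size [314.   51.2] ang 85.0 zmed 33.8
('mod', array([317.,  90.]), array([275,  60,  86,  61], dtype=int32), array([178., 185., 182.])) n 4381 c [448.6 132.2] size [52.2 90.3] ang 89.0 zmed 61.3
('mod', array([304., 234.]), array([264, 201,  82,  64], dtype=int32), array([166., 173., 171.])) n 3404 c [447.3 -30.4] size [52.6 90. ] ang 75.9 zmed 61.2
29.675
```

View pics/c2.png

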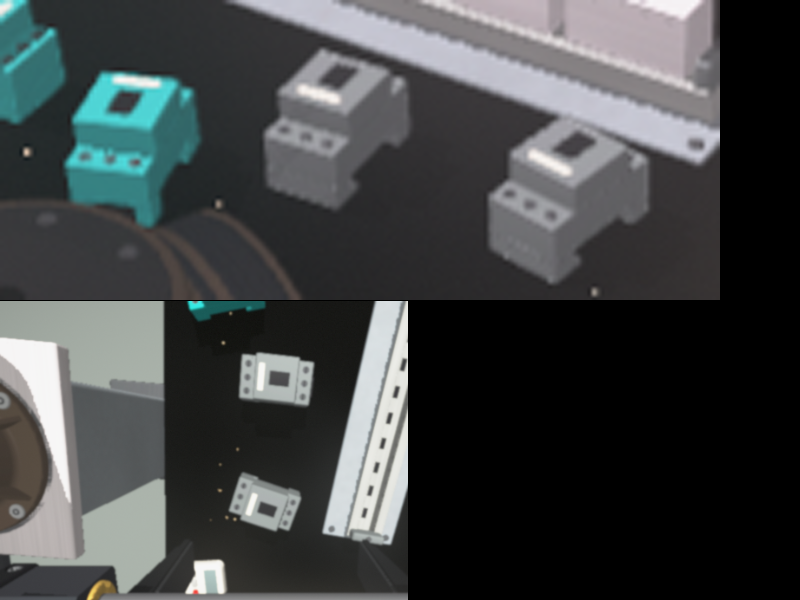

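Run:
```python
from plan import *
d=env.read_camera('scene');C=np.linalg.inv(d['world_to_cam']);print(C[:3,3].round(),(-C[:3,2]).round(2),d['camera_matrix'][0,0])
g=(448.6,132.2);D=down(179)
np.savez('cmd.npz',p=np.array([460,10,380.]),r=down(95).as_rotvec())
go([((*g,240),D,70,1),((*g,180),D,70,2),((*g,180),D,70,1),((*g,99),D,70,4),((*g,99),D,70,1),((*g,99),D,40,5),((*g,260),D,40,5),((*g,260),D,40,2)])
```

```text
[-474. -475.  832.] [ 0.74  0.37 -0.57] 538.5576981675113
[[0,0,-8.4,12.3,-0.1,14,70],[0,0,-8.4,12.1,1.7,14,70],[0,0,-8.4,11.8,3.5,14,70],[0,0,-8.4,11.1,5.2,14,70],[0,0,-8.4,10.3,6.7,14,70],[0,0,-8.4,9.1,8.2,14,70],[0,0,-8.4,7.9,9.4,14,70],[0,0,-8.4,6.4,10.5,14,70],[0,0,-8.4,4.9,11.3,14,70],[0,0,-8.4,3.1,11.8,14,70]]
[[0,0,0,0,0,30,70],[0,0,0,0,0,30,70],[0,0,0,0,0,0,70],[0,0,0,0,0,20.2,70],[0,0,0,0,0,20.3,70],[0,0,0,0,0,20.2,70],[0,0,0,0,0,20.3,70],[0,0,0,0,0,0,70],[0,0,0,0,0,0,40],[0,0,0,0,0,0,40]]
[[0,0,0,0,0,0,40],[0,0,0,0,0,0,40],[0,0,0,0,0,0,40],[0,0,0,0,0,-32.2,40],[0,0,0,0,0,-32.2,40],[0,0,0,0,0,-32.2,40],[0,0,0,0,0,-32.2,40],[0,0,0,0,0,-32.2,40],[0,0,0,0,0,0,40],[0,0,0,0,0,0,40]]
end [448.6 132.2 260. ] [180.   0. 179.]
```

Run:
```python
from plan import *
R=Ro.from_euler('x',-44,degrees=True)*down(90)
np.savez('cmd.npz',p=np.array([460,10,380.]),r=down(95).as_rotvec())
go([((470,212,180),R,70,8),((470,212,155),R,70,1),((470,212,155),R,70,2)])
```

```text
[[0.2,-5.5,0.6,25,3.4,25,70],[0.3,-5.5,0.6,27.4,3.3,22.5,70],[0.2,-5.5,0.6,29.4,3.1,19.7,70],[0.3,-5.5,0.6,31.2,2.8,16.8,70],[0.2,-5.5,0.6,32.7,2.5,13.7,70],[0.2,-5.5,0.6,33.9,2.3,10.5,70],[0.3,-5.5,0.6,34.8,1.9,7.2,70],[0.2,-5.5,0.6,35.3,1.6,3.9,70],[0,0,0,17.4,0,17.9,70],[0,0,0,0,0,0,70]]
[[0,0,0,0,0,0,70]]
end [470.  212.1 155. ] [180.   44.   89.9]
```

>>> {"method": "jog_arm", "body": {
  "motion": [
    [0.2, -5.5, 0.6, 25, 3.4, 25, 70],
    [0.3, -5.5, 0.6, 27.4, 3.3, 22.5, 70],
    [0.2, -5.5, 0.6, 29.4, 3.1, 19.7, 70],
    [0.3, -5.5, 0.6, 31.2, 2.8, 16.8, 70],
    [0.2, -5.5, 0.6, 32.7, 2.5, 13.7, 70],
    [0.2, -5.5, 0.6, 33.9, 2.3, 10.5, 70],
    [0.3, -5.5, 0.6, 34.8, 1.9, 7.2, 70],
    [0.2, -5.5, 0.6, 35.3, 1.6, 3.9, 70],
    [0, 0, 0, 17.4, 0, 17.9, 70],
    [0, 0, 0, 0, 0, 0, 70]
  ]
}}

```text
t: 30.98
eef_pos: [469.7, 210.8, 153.1]
tcp_rot: [-3.137, 0.77, 1.573]
ft_force: [-0.3, 0.8, 0.8]
opening: 0.735
grip_force: 0.0
```

Run:
```python
from h import *
d=cam('wrist','w3.png');s=env.state();print(s['eef_pos'],s['t'])
np.savez('w3.npz',P=world(d),c=d['color'])
```

```text
[469.9857535  210.75800994 154.50535427] 31.025
```

View pics/w3.png

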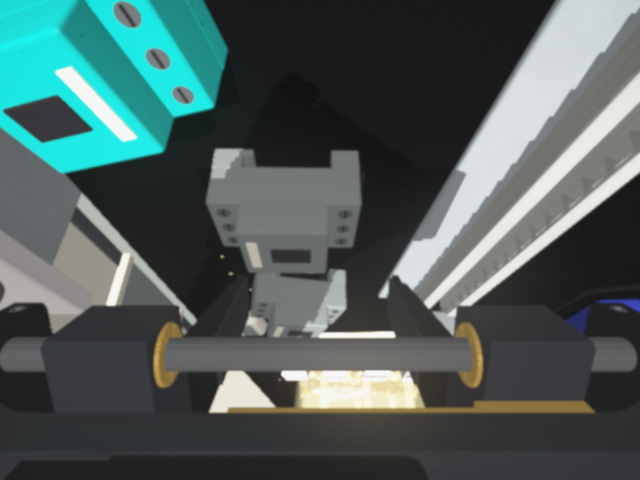

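Run:
```python
from h import *
c=np.load('w3.npz')['c'][140:215,200:370]
c=cv2.resize(c,None,fx=4.5,fy=4.5,interpolation=cv2.INTER_CUBIC);c=np.clip(c.astype(float)*1.4,0,255).astype(np.uint8)
cv2.imwrite('pics/c3.png',cv2.flip(c,0)[...,::-1])
```

```text
(no output)
```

View pics/c3.png

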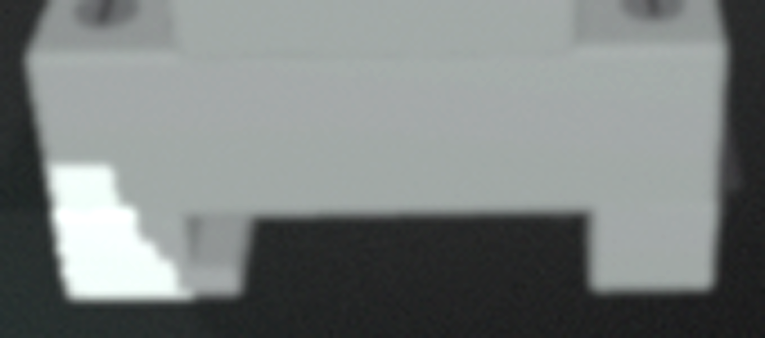

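Run:
```python
from plan import *
R=Ro.from_euler('x',-44,degrees=True)*down(90)
g=(448.6,132.2);D=down(179)
go([((470,190,230),R,70,2),((*g,230),D,70,8),((*g,160),D,70,2),((*g,160),D,70,1),((*g,99),D,70,3),((*g,99),D,70,1),((*g,99),D,40,5),((*g,130),D,40,2),((*g,240),D,40,3),((*g,240),D,40,1)],start=(np.array([470,212.1,155]),R))
```

```text
[[0,0,0,-34,0,-19.3,70],[0,0,0,-34,0,-19.3,70],[-3.1,3.1,-7.7,-3.8,-1.9,3.7,70],[-3.1,3.2,-7.6,-3.6,-2.7,3.3,70],[-3.1,3.1,-7.7,-3.5,-3.3,2.9,70],[-3.1,3.2,-7.6,-3.1,-3.8,2.6,70],[-3.1,3.1,-7.7,-2.7,-4.4,2.2,70],[-3.1,3.2,-7.6,-2.2,-4.8,1.9,70],[-3.1,3.1,-7.7,-1.6,-5.2,1.4,70],[-3.1,3.2,-7.6,-1,-5.4,1.1,70]]
[[-3.1,3.1,-7.7,-0.3,-5.5,0.8,70],[-3.1,3.2,-7.6,0.5,-5.6,0.4,70],[-3,3.1,-7.7,1.1,-5.5,0.2,70],[0,0,0,0,0,35,70],[-0.1,0,0,0.1,0.1,35,70],[0,0,0,0,0,0,70],[0,0,0,0,0,20.3,70],[0,0,0,0,-0.1,20.4,70],[0,0,0,0,0,20.3,70],[0,0,0,0,0,0,70]]
[[0,0,0,0,0,0,40],[0,0,0,0,0,0,40],[0,0,0,0,0,0,40],[0,0,0,0,0,0,40],[0,0,0,0,0,0,40],[0,0,0,0,0,-15.5,40],[0,0,0,0,0,-15.5,40],[0,0,0,0,0,-36.7,40],[0,0,0,-0.1,0.1,-36.6,40],[0,0,0,0,0,-36.7,40]]
[[0,0,0,0,0,0,40]]
end [448.6 132.2 240. ] [180.   0. 179.]
```

>>> {"method": "jog_arm", "body": {
  "motion": [
    [0, 0, 0, -34, 0, -19.3, 70],
    [0, 0, 0, -34, 0, -19.3, 70],
    [-3.1, 3.1, -7.7, -3.8, -1.9, 3.7, 70],
    [-3.1, 3.2, -7.6, -3.6, -2.7, 3.3, 70],
    [-3.1, 3.1, -7.7, -3.5, -3.3, 2.9, 70],
    [-3.1, 3.2, -7.6, -3.1, -3.8, 2.6, 70],
    [-3.1, 3.1, -7.7, -2.7, -4.4, 2.2, 70],
    [-3.1, 3.2, -7.6, -2.2, -4.8, 1.9, 70],
    [-3.1, 3.1, -7.7, -1.6, -5.2, 1.4, 70],
    [-3.1, 3.2, -7.6, -1, -5.4, 1.1, 70]
  ]
}}

```text
t: 32.28
eef_pos: [454.3, 146.3, 231.7]
tcp_rot: [-3.018, 0.193, 2.736]
ft_force: [-0.9, -0.8, 0.3]
opening: 0.736
grip_force: 0.0
```

>>> {"method": "jog_arm", "body": {
  "motion": [
    [-3.1, 3.1, -7.7, -0.3, -5.5, 0.8, 70],
    [-3.1, 3.2, -7.6, 0.5, -5.6, 0.4, 70],
    [-3, 3.1, -7.7, 1.1, -5.5, 0.2, 70],
    [0, 0, 0, 0, 0, 35, 70],
    [-0.1, 0, 0, 0.1, 0.1, 35, 70],
    [0, 0, 0, 0, 0, 0, 70]
  ]
}}

```text
t: 33.02
eef_pos: [448.0, 130.7, 159.9]
tcp_rot: [3.141, -0.001, 3.123]
ft_force: [-0.6, -0.9, 0.8]
opening: 0.733
grip_force: 0.0
```

Run:
```python
from plan import *
s=env.state();print(s['t'],s['eef_pos'],np.degrees(s['tcp_rot']))
```

```text
33.025 [447.9865193  130.70003396 159.86947899] [ 1.79991736e+02 -4.53405989e-02  1.78958208e+02]
```

>>> {"method": "jog_arm", "body": {
  "motion": [
    [0, 0, 0, 0, 0, 0, 70],
    [0, 0, 0, 0, 0, 20.3, 70],
    [0, 0, 0, 0, -0.1, 20.4, 70],
    [0, 0, 0, 0, 0, 20.3, 70],
    [0, 0, 0, 0, 0, 0, 70]
  ]
}}

```text
t: 33.65
eef_pos: [448.6, 131.4, 99.8]
tcp_rot: [3.141, 0.002, 3.124]
ft_force: [-0.0, 1.0, 0.7]
opening: 0.737
grip_force: 0.0
```

>>> {"method": "jog_arm", "body": {
  "motion": [
    [0, 0, 0, 0, 0, 0, 40],
    [0, 0, 0, 0, 0, 0, 40],
    [0, 0, 0, 0, 0, 0, 40],
    [0, 0, 0, 0, 0, 0, 40],
    [0, 0, 0, 0, 0, 0, 40]
  ]
}}

```text
t: 34.28
eef_pos: [448.8, 131.5, 100.2]
tcp_rot: [3.141, 0.003, 3.124]
ft_force: [-1.2, 0.9, 9.6]
opening: 0.543
grip_force: 30.0
```

```bash
cat > modp.py <<'E'
from plan import *
ex=np.array([.99615,-.08768]);ey=np.array([.08768,.99615])
def rl(X,s,z): q=(599.4+X)*ex+s*ey; return (*q,z)
def mpose(mx,mz,th,s,H=99,dx=0,dz=0):
    t=np.radians(th);X=-25-(mx*np.cos(t)-mz*np.sin(t));Z=34-(mx*np.sin(t)+mz*np.cos(t))
    return rl(X-H*np.sin(t)+dx,s,Z+H*np.cos(t)+dz)
E
python3 - <<'E'
from modp import *
s=env.state();print(s['t'],s['eef_pos'],np.degrees(s['tcp_rot']),s['opening']*95)
g=(448.6,132.2);S=249.7;D=down(175);T=down(175,-17)
w=[((*g,130),down(179),40,2),((*g,240),down(179),40,3)]
pre=mpose(-24,12.6,17,S,dx=-14)
up=(pre[0],pre[1],pre[2]+60)
w+=[(up,T,40,1,45),(up,T,40,2),(pre,T,40,3),(pre,T,40,2)]
go(w,start=(np.array([*g,99]),down(179)))
print(pre,mpose(-24,12.6,17,S))
E
```

```text
34.275 [448.81300776 131.51343314 100.17621565] [179.95294427   0.18901645 179.00166581] 51.61729687802079
[[0,0,0,0,0,-15.5,40],[0,0,0,0,0,-15.5,40],[0,0,0,0,0,-36.7,40],[0,0,0,0,0,-36.6,40],[0,0,0,0,0,-36.7,40],[0.1,-4.2,1,-32,17.5,14.1,40],[0.2,-4.3,1,-30.6,18,16.3,40],[0.1,-4.2,1,-28.9,18.6,18.6,40],[0.2,-4.3,1,-27.2,19.2,20.5,40],[0,0,0,0,0,0,40]]
[[0,0,0,0,0,0,40],[0,0,0,5.8,0,19.1,40],[0,0,0,5.9,0,19.2,40],[0,0,0,5.8,0,19.1,40],[0,0,0,0,0,0,40],[0,0,0,0,0,0,40]]
end [577.9 199.8 123.6] [-180.   17.  175.]
(np.float64(577.8354468194763), np.float64(199.8052888283876), np.float64(123.64165182855194)) (np.float64(591.7815468194763), np.float64(198.5777688283876), np.float64(123.64165182855194))
```

>>> {"method": "jog_arm", "body": {
  "motion": [
    [0, 0, 0, 0, 0, -15.5, 40],
    [0, 0, 0, 0, 0, -15.5, 40],
    [0, 0, 0, 0, 0, -36.7, 40],
    [0, 0, 0, 0, 0, -36.6, 40],
    [0, 0, 0, 0, 0, -36.7, 40],
    [0.1, -4.2, 1, -32, 17.5, 14.1, 40],
    [0.2, -4.3, 1, -30.6, 18, 16.3, 40],
    [0.1, -4.2, 1, -28.9, 18.6, 18.6, 40],
    [0.2, -4.3, 1, -27.2, 19.2, 20.5, 40],
    [0, 0, 0, 0, 0, 0, 40]
  ]
}}

```text
t: 35.52
eef_pos: [577.8, 199.8, 182.8]
tcp_rot: [-3.141, 0.297, 3.055]
ft_force: [-0.1, 1.4, -1.2]
opening: 0.546
grip_force: 30.0
```

>>> {"method": "jog_arm", "body": {
  "motion": [
    [0, 0, 0, 0, 0, 0, 40],
    [0, 0, 0, 5.8, 0, 19.1, 40],
    [0, 0, 0, 5.9, 0, 19.2, 40],
    [0, 0, 0, 5.8, 0, 19.1, 40],
    [0, 0, 0, 0, 0, 0, 40],
    [0, 0, 0, 0, 0, 0, 40]
  ]
}}

```text
t: 36.28
eef_pos: [577.7, 198.8, 125.2]
tcp_rot: [3.141, 0.299, 3.053]
ft_force: [-0.4, 0.4, -1.4]
opening: 0.545
grip_force: 30.0
```

Run:
```python
from modp import *
d=cam('wrist','w4.png');P=world(d);np.savez('w4.npz',P=P,c=d['color'])
s=env.state();print(s['eef_pos'],np.degrees(s['tcp_rot']),s['ft_force'])
S=249.7
q=mpose(-24,12.6,17,S); w=[(q,down(175,-17),40,5),(q,down(175,-17),40,2)]
go(w)
for a,mx,mz in ((13,-24.2,13.2),(9,-24.5,13.8),(5,-24.8,14.2),(2,-25,14.5),(-0.5,-25,15.)):
    w+=[(mpose(mx,mz,a,S),down(175,-a),40,3)]
c=np.load('cmd.npz');st=(c['p'],Ro.from_rotvec(c['r']))
go(w[2:],start=st)
```

```text
[577.79771159 198.90960811 125.29061473] [179.94717634  17.1574353  174.94460115] [ 0.08283628  0.25798406 -2.19626645]
[[0,0,0,-2.7,0,0.8,40],[0,0,0,-2.6,0,0.8,40],[0,0,0,-2.7,0,0.9,40],[0,0,0,-2.7,0,0.8,40],[0,0,0,-2.7,0,0.8,40],[0,0,0,0,0,0,40],[0,0,0,0,0,0,40]]
end [591.8 198.6 123.6] [-180.   17.  175.]
[[0,1.3,0,-2,0,0.8,40],[0,1.4,0,-2.1,0,0.8,40],[0,1.3,0,-2.1,0,0.8,40],[0,1.3,0,-2,0,0.8,40],[0,1.4,0,-2.1,0,0.8,40],[0,1.3,0,-2.1,0,0.7,40],[0,1.3,0,-2,0,0.8,40],[0,1.4,0,-2.1,0,0.7,40],[0,1.3,0,-2.1,0,0.7,40],[0,1,0,-1.5,0,0.6,40]]
[[0,1,0,-1.6,0,0.5,40],[0,1,0,-1.5,0,0.6,40],[0,0.8,0,-1.2,0,0.5,40],[0,0.9,0,-1.2,0,0.6,40],[0,0.8,0,-1.3,0,0.5,40]]
end [619.7 196.2 117.8] [-180.    -0.5  175. ]
```

View pics/w4.png

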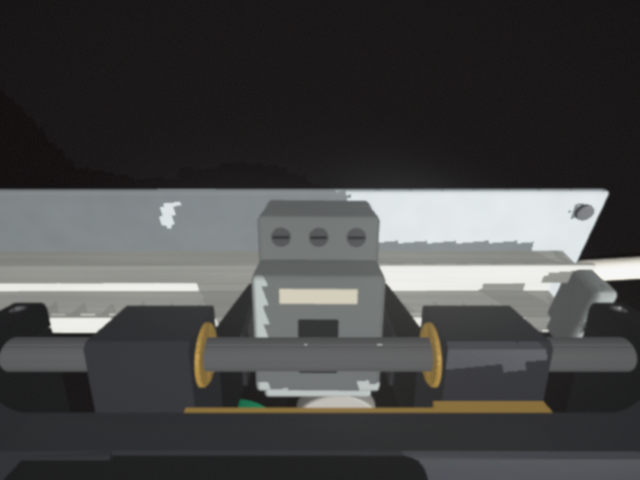

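>>> {"method": "jog_arm", "body": {
  "motion": [
    [0, 0, 0, -2.7, 0, 0.9, 40],
    [0, 0, 0, -2.6, 0, 0.9, 40],
    [0, 0, 0, -2.7, 0, 0.9, 40],
    [0, 0, 0, -2.7, 0, 0.9, 40],
    [0, 0, 0, -2.7, 0, 0.9, 40],
    [0, 0, 0, 0, 0, 0, 40],
    [0, 0, 0, 0, 0, 0, 40]
  ]
}}

```text
t: 37.2
eef_pos: [591.6, 197.7, 123.6]
tcp_rot: [3.141, 0.298, 3.054]
ft_force: [0.1, -0.5, -2.3]
opening: 0.548
grip_force: 30.0
```

Run:
```python
from modp import *
s=env.state();print(s['eef_pos'],np.degrees(s['tcp_rot']),s['ft_force'],s['moment'])
```

```text
[591.60350276 197.74662406 123.62903501] [179.9752821   17.07564225 174.96126386] [ 0.12821282 -0.51292904 -2.28998057] [ 0.11263379  0.30703117 -0.01525375]
```

>>> {"method": "jog_arm", "body": {
  "motion": [
    [0, 1.3, 0, -2, 0, 0.6, 40],
    [0, 1.4, 0, -2.1, 0, 0.6, 40],
    [0, 1.3, 0, -2.1, 0, 0.8, 40],
    [0, 1.3, 0, -2, 0, 0.8, 40],
    [0, 1.4, 0, -2.1, 0, 0.8, 40],
    [0, 1.3, 0, -2.1, 0, 0.7, 40]
  ]
}}

```text
t: 37.95
eef_pos: [604.5, 196.7, 125.0]
tcp_rot: [3.141, 0.159, 3.054]
ft_force: [-14.1, -3.3, 26.5]
opening: 0.551
grip_force: 30.0
```

>>> {"method": "jog_arm", "body": {
  "motion": [
    [0, 1.3, 0, -2, 0, 0.8, 40],
    [0, 1.4, 0, -2.1, 0, 0.7, 40],
    [0, 1.3, 0, -2.1, 0, 0.7, 40]
  ]
}}

```text
t: 38.33
eef_pos: [611.1, 196.1, 124.1]
tcp_rot: [3.141, 0.09, 3.054]
ft_force: [-12.6, -3.3, 27.8]
opening: 0.546
grip_force: 30.0
```

>>> {"method": "jog_arm", "body": {
  "motion": [
    [0, 1, 0, -1.5, 0, 0.6, 40],
    [0, 1, 0, -1.6, 0, 0.5, 40],
    [0, 1, 0, -1.5, 0, 0.6, 40],
    [0, 0.8, 0, -1.2, 0, 0.5, 40],
    [0, 0.9, 0, -1.2, 0, 0.6, 40],
    [0, 0.8, 0, -1.3, 0, 0.5, 40]
  ]
}}

```text
t: 39.08
eef_pos: [619.5, 195.4, 120.8]
tcp_rot: [3.141, -0.006, 3.054]
ft_force: [-10.4, -2.5, 22.8]
opening: 0.546
grip_force: 30.0
```

```bash
cat > modchk.py <<'E'
from fit import *
def modchk(pic=None):
    d=cam('top',pic);P=world(d);Z=P[...,2]
    v,u=np.mgrid[0:480,0:640]
    m=(u>185)&(u<370)&(v>170)&(v<250)
    ex=np.array([.99615,-.08768]);ey=np.array([.08768,.99615])
    n,l,st,ce=cv2.connectedComponentsWithStats((m&(Z>48)&(Z<95)).astype(np.uint8))
    for i in range(1,n):
        if st[i,4]>200:
            q=P[l==i]; x=q[:,:2]@ex-601.1; y=q[:,:2]@ey-190.9
            t=q[:,2]>np.percentile(q[:,2],95)-8
            A=np.c_[x[t],y[t],np.ones(t.sum())];k=np.linalg.lstsq(A,q[t,2],rcond=None)[0]
            print(i,'px',ce[i].round(),'railx',np.percentile(x,[1,99]).round(1),'raily',np.percentile(y,[1,99]).round(1),'topz',np.median(q[t,2]).round(1),'slope',k[:2].round(3))
            sh=(x>28);
            if sh.any(): print('   +x shoulder z',np.median(q[sh,2]).round(1),'-x',np.median(q[x<-28,2]).round(1))
    s=env.state();print(s['t'],s['eef_pos'].round(1),np.degrees(s['tcp_rot']).round(1),s['ft_force'].round(1),s['moment'].round(2))
E
python3 -c "
from modchk import *
modchk()"
```

```text
39.125 [619.6 195.4 120.8] [179.9  -0.4 175. ] [-11.4  -1.5  24.1] [-0.47  1.47 -0.13]
```

>>> {"method": "jog_arm", "body": {
  "motion": [
    [0, 0, 0, 0, 0, 1.5, 40],
    [0, 0, 0, 0, 0, 1.5, 40],
    [0, 0, 0, 0, 0, 1, 40],
    [0, 0, 0, 0, 0, 0, 40]
  ]
}}

```text
t: 39.62
eef_pos: [619.8, 195.3, 117.6]
tcp_rot: [3.141, -0.005, 3.054]
ft_force: [-10.6, -3.7, 28.6]
opening: 0.545
grip_force: 30.0
```

>>> {"method": "jog_arm", "body": {
  "motion": [
    [0, 0, 0, 0, 0, -2, 40],
    [0, 0, 0, 0, 0, 0, 64],
    [0, 0, 0, 0, 0, 0, 64],
    [0, 0, 0, 0, 0, 0, 64],
    [0, 0, 0, 0, 0, -20, 64],
    [0, 0, 0, 0, 0, -40, 64],
    [0, 0, 0, 20, 0, -50, 64],
    [0, 0, 0, 40, 0, -50, 64],
    [0, 0, 0, 40, 0, 0, 64],
    [0, 0, 0, 0, 0, 0, 64]
  ]
}}

```text
t: 40.88
eef_pos: [520.1, 204.1, 278.0]
tcp_rot: [3.14, -0.006, 3.055]
ft_force: [-0.3, 0.7, -0.4]
opening: 0.677
grip_force: 0.0
```

```bash
cat > wchk.py <<'E'
from fit import *
def wchk(pic=None,zlo=48):
    d=cam('wrist',pic);P=world(d);Z=P[...,2]
    ex=np.array([.99615,-.08768]);ey=np.array([.08768,.99615])
    X=P[...,0]*ex[0]+P[...,1]*ex[1]-599.4;Y=P[...,0]*ey[0]+P[...,1]*ey[1]-189.7
    n,l,st,ce=cv2.connectedComponentsWithStats(((Z>zlo)&(Z<100)&(abs(X)<70)&(abs(Y)<215)).astype(np.uint8))
    for i in range(1,n):
        if st[i,4]>400 and ce[i][1]<380:
            m=l==i;rect(P,m,('m',ce[i].round()))
            x,y,z=X[m],Y[m],Z[m];t=z>np.percentile(z,90)-6
            k=np.linalg.lstsq(np.c_[x[t],y[t],np.ones(t.sum())],z[t],rcond=None)[0]
            print('  railx',np.percentile(x,[1,99]).round(1),'y',np.percentile(y,[1,99]).round(1),'topz',np.median(z[t]).round(1),'slope',k[:2].round(3),'sh+',np.median(z[(x>30)&(x<43)]).round(1),'sh-',np.median(z[(x<-30)&(x>-43)]).round(1))
    s=env.state();print(s['t'],s['eef_pos'].round(1),np.degrees(s['tcp_rot']).round(1),s['ft_force'].round(1))
E
python3 -c "
from wchk import *
wchk('w5.png')"
```

```text
('m', array([317., 308.])) n 3422 c [587.4 196.5] size [51.5 41.8] ang 84.8 zmed 80.6
  railx [-51.9 -12.1] y [32.1 82.8] topz 83.5 slope [ 0.251 -0.   ] sh+ nan sh- 74.0
40.925 [521.5 204.1 277.5] [179.9  -0.3 175. ] [-0.8 -0.1  0.6]
  return _methods._mean(a, axis=axis, dtype=dtype,
  ret = ret.dtype.type(ret / rcount)
```

View pics/w5.png

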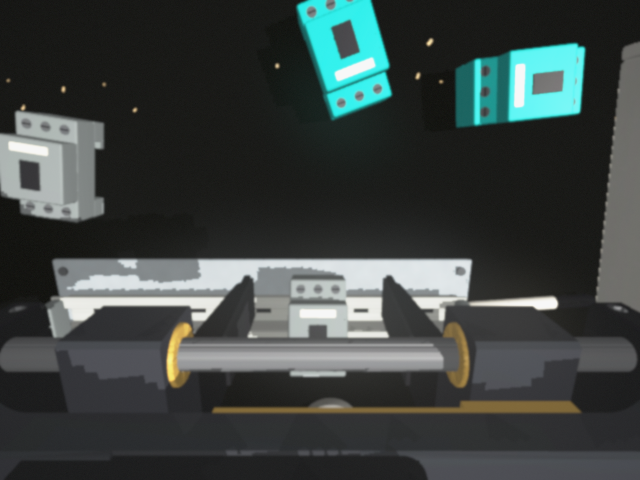

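```bash
python3 - <<'E'
from fit import *
ex=np.array([.99615,-.08768]);ey=np.array([.08768,.99615])
for f,us,TX in (('w4.npz',[285,319,355],0),):
    P=np.load(f)['P']
    for u in (290,350):
        for v in list(range(196,264,6))+list(range(264,312,8)):
            p=np.nanmedian(P[v-1:v+2,u-2:u+3].reshape(-1,3),axis=0)
            print(u,v,'x',(p[:2]@ex-599.4).round(1),'z',p[2].round(1))
E
python3 - <<'E'
import sys;sys.path.insert(0,'.')
import os;os.chdir('.')
from modp import *
np.savez('cmd.npz',p=env.state()['eef_pos'],r=down(175).as_rotvec())
go([((430,150,320),down(175),64,1),((430,150,320),down(175),64,1)])
E
```

```text
290 196 x -51.8 z 5.8
290 202 x -57.5 z 24.4
290 208 x -62.2 z 40.0
290 214 x -66.1 z 53.0
290 220 x -65.2 z 56.6
290 226 x -63.0 z 57.8
290 232 x -60.5 z 58.6
290 238 x -57.8 z 59.2
290 244 x -55.1 z 59.9
290 250 x -52.9 z 60.9
290 256 x -50.0 z 61.1
290 262 x -50.1 z 65.6
290 264 x -50.9 z 68.7
290 272 x -53.5 z 77.0
290 280 x -52.9 z 81.4
290 288 x -50.0 z 82.7
290 296 x -46.9 z 84.1
290 304 x -43.2 z 84.4
350 196 x -51.7 z 5.7
350 202 x -57.1 z 23.8
350 208 x -61.7 z 39.1
350 214 x -65.8 z 52.5
350 220 x -65.1 z 56.9
350 226 x -62.6 z 57.5
350 232 x -60.5 z 58.5
350 238 x -58.6 z 60.1
350 244 x -55.5 z 60.0
350 250 x -52.6 z 60.5
350 256 x -50.1 z 61.6
350 262 x -49.8 z 65.3
350 264 x -50.8 z 68.5
350 272 x -53.3 z 76.6
350 280 x -53.0 z 81.4
350 288 x -49.9 z 82.3
350 296 x -46.8 z 83.9
350 304 x -43.5 z 84.4
[[0,0,0,28.8,-20.6,-14.2,64],[0,0,0,28.8,-20.6,-14.2,64],[0,0,0,28.9,-20.6,-14.1,64],[0,0,0,0,0,0,64]]
end [430. 150. 320.] [180.  -0. 175.]
```

>>> {"method": "jog_arm", "body": {
  "motion": [
    [0, 0, 0, 28.8, -20.6, -14.2, 64],
    [0, 0, 0, 28.8, -20.6, -14.2, 64],
    [0, 0, 0, 28.9, -20.6, -14.1, 64],
    [0, 0, 0, 0, 0, 0, 64]
  ]
}}

```text
t: 41.42
eef_pos: [430.5, 149.1, 320.2]
tcp_rot: [3.141, -0.005, 3.053]
ft_force: [-0.0, 0.2, -0.7]
opening: 0.671
grip_force: 0.0
```

Run:
```python
from fit import *
ex=np.array([.99615,-.08768]);ey=np.array([.08768,.99615])
for cn,x0,y0 in (('top',601.1,190.9),('wrist',599.4,189.7),('scene',600,190)):
    d=cam(cn);P=world(d);X=P[...,:2]@ex-x0;Y=P[...,:2]@ey-y0
    m=(abs(Y-58)<15)&(abs(X)<75)&(P[...,2]>20)
    print(cn,m.sum())
    b=np.round(X[m]/6)*6
    print([(int(k),float(np.median(P[...,2][m][b==k]).round(1)),int((b==k).sum())) for k in np.unique(b)])
    mm=(P[...,2]>50)&(abs(X)<75)&(abs(Y)<200)
    if mm.any(): print('y ext',np.percentile(Y[mm],[1,99]).round(1),'x ext',np.percentile(X[mm],[1,99]).round(1))
```

```text
top 520
[(-54, 58.6, 7), (-48, 59.1, 32), (-42, 61.5, 30), (-36, 80.7, 41), (-30, 83.9, 36), (-24, 85.9, 32), (-18, 86.6, 35), (-12, 88.2, 33), (-6, 89.4, 33), (0, 92.5, 35), (6, 92.8, 35), (12, 91.3, 22), (18, 75.8, 31), (24, 77.4, 32), (30, 78.9, 34), (36, 75.6, 18), (42, 50.6, 21), (48, 47.4, 13)]
y ext [-198.6  198.2] x ext [-50.8  41. ]
wrist 1260
[(-54, 52.6, 35), (-48, 37.4, 156), (-42, 23.4, 26), (-30, 83.0, 57), (-24, 83.5, 179), (-18, 85.5, 173), (-12, 87.3, 170), (-6, 88.6, 174), (0, 89.9, 161), (6, 90.7, 129)]
y ext [31.  82.6] x ext [-52.   20.6]
scene 314
[(-60, 53.8, 3), (-54, 47.5, 43), (-48, 35.1, 54), (-42, 69.5, 49), (-36, 69.5, 47), (-30, 80.2, 17), (-24, 82.8, 16), (-18, 83.5, 13), (-12, 85.8, 24), (-6, 86.6, 12), (0, 87.4, 17), (6, 88.8, 12), (12, 84.0, 1), (24, 77.9, 3), (30, 74.5, 2), (36, 71.3, 1)]
y ext [-197.8  198.3] x ext [-56.6  31. ]
```

Run:
```python
from modp import *
D=down(175);S=246.5
go([(rl(37,S,250),D,0,1),(rl(37,S,250),D,0,1),(rl(37,S,170),D,0,2),(rl(37,S,170),D,0,2),(rl(37,S,150),D,0,5)],start=(np.array([430,150,320.]),D))
```

```text
[[0,0,0,-44.2,11.9,14,0],[0,0,0,-44.3,11.8,14,0],[0,0,0,-44.2,11.9,14,0],[0,0,0,-44.3,11.8,14,0],[0,0,0,-44.2,11.9,14,0],[0,0,0,0,0,0,0],[0,0,0,0,0,40,0],[0,0,0,0,0,40,0],[0,0,0,0,0,0,0],[0,0,0,0,0,0,0]]
[[0,0,0,0,0,4,0],[0,0,0,0,0,4,0],[0,0,0,0,0,4,0],[0,0,0,0,0,4,0],[0,0,0,0,0,4,0]]
end [655.5 189.8 150. ] [180.   0. 175.]
```

>>> {"method": "jog_arm", "body": {
  "motion": [
    [0, 0, 0, -44.2, 11.9, 14, 0],
    [0, 0, 0, -44.3, 11.8, 14, 0],
    [0, 0, 0, -44.2, 11.9, 14, 0],
    [0, 0, 0, -44.3, 11.8, 14, 0],
    [0, 0, 0, -44.2, 11.9, 14, 0],
    [0, 0, 0, 0, 0, 0, 0],
    [0, 0, 0, 0, 0, 40, 0],
    [0, 0, 0, 0, 0, 40, 0],
    [0, 0, 0, 0, 0, 0, 0],
    [0, 0, 0, 0, 0, 0, 0]
  ]
}}

```text
t: 42.82
eef_pos: [655.7, 189.9, 168.6]
tcp_rot: [3.141, -0.006, 3.054]
ft_force: [0.7, -0.3, -0.2]
opening: 0.004
grip_force: 0.0
```

>>> {"method": "jog_arm", "body": {
  "motion": [
    [0, 0, 0, 0, 0, 4, 0],
    [0, 0, 0, 0, 0, 4, 0],
    [0, 0, 0, 0, 0, 4, 0],
    [0, 0, 0, 0, 0, 4, 0],
    [0, 0, 0, 0, 0, 4, 0]
  ]
}}

```text
t: 43.45
eef_pos: [657.3, 189.7, 151.3]
tcp_rot: [3.139, 0.001, 3.054]
ft_force: [-2.4, -3.9, 42.2]
opening: 0.003
grip_force: 21.3
```

>>> {"method": "jog_arm", "body": {
  "motion": [
    [0, 0, 0, 0, 0, 0, 0]
  ]
}}

```text
t: 43.58
eef_pos: [657.1, 189.7, 151.7]
tcp_rot: [3.139, 0.001, 3.054]
ft_force: [-1.0, -3.2, 28.6]
opening: 0.005
grip_force: 14.6
```

Run:
```python
from fit import *
ex=np.array([.99615,-.08768]);ey=np.array([.08768,.99615])
for cn,x0,y0 in (('top',601.1,190.9),('wrist',599.4,189.7),('scene',600,190)):
    d=cam(cn,cn+'6.png');P=world(d);X=P[...,:2]@ex-x0;Y=P[...,:2]@ey-y0
    m=(abs(Y-57)<15)&(abs(X)<75)&(P[...,2]>20)&(P[...,2]<110)
    b=np.round(X[m]/6)*6
    print(cn,[(int(k),float(np.median(P[...,2][m][b==k]).round(1)),int((b==k).sum())) for k in np.unique(b)])
d=cv2.imread('pics/scene6.png')[160:280,200:380];cv2.imwrite('pics/c6.png',cv2.resize(d,None,fx=4,fy=4,interpolation=cv2.INTER_CUBIC))
```

```text
top []
wrist [(-54, 62.2, 75), (-48, 64.0, 885), (-42, 64.9, 831), (-36, 66.2, 1002), (-30, 86.8, 1067), (-24, 87.4, 994), (-18, 88.1, 1041), (-12, 89.2, 993), (-6, 90.0, 984), (0, 90.7, 973), (6, 91.1, 909), (12, 91.5, 907), (18, 91.0, 122), (24, 73.2, 630), (30, 87.6, 1437), (36, 74.2, 227), (42, 102.4, 28)]
scene [(-60, 60.9, 4), (-54, 46.8, 71), (-48, 42.0, 42), (-42, 67.5, 26), (-36, 72.7, 57), (-30, 84.1, 19), (-24, 86.0, 14), (-18, 85.7, 13), (-12, 86.8, 18), (-6, 88.2, 11), (0, 88.5, 12), (6, 88.2, 17), (12, 86.7, 6), (18, 100.9, 4), (24, 97.0, 41), (30, 92.5, 16), (36, 87.5, 14), (42, 95.7, 12), (48, 92.5, 5)]
```

View pics/c6.png

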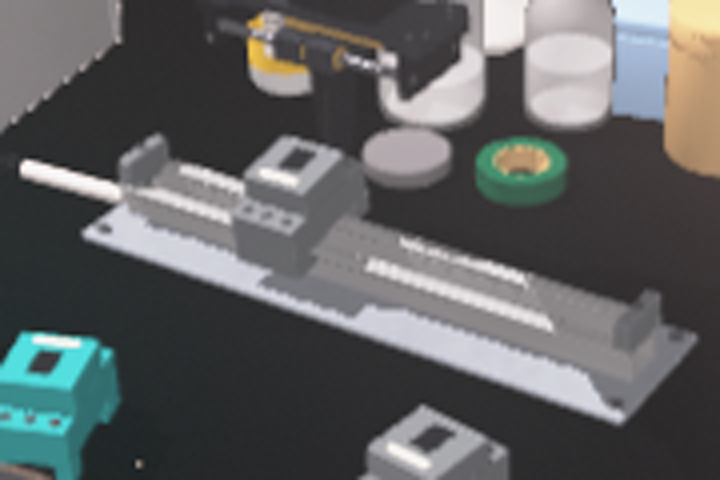

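>>> {"method": "jog_arm", "body": {
  "motion": [
    [0, 0, 0, 0, 0, 1.5, 0],
    [0, 0, 0, 0, 0, 0, 0]
  ]
}}

```text
t: 43.98
eef_pos: [657.3, 189.7, 151.3]
tcp_rot: [3.139, 0.002, 3.054]
ft_force: [-2.3, -3.3, 37.2]
opening: 0.003
grip_force: 18.4
```

>>> {"method": "jog_arm", "body": {
  "motion": [
    [0, 0, 0, 0, 0, 1.5, 0],
    [0, 0, 0, 0, 0, 0, 0]
  ]
}}

```text
t: 44.22
eef_pos: [657.6, 189.7, 150.8]
tcp_rot: [3.139, 0.003, 3.054]
ft_force: [-3.4, -3.8, 44.2]
opening: 0.002
grip_force: 22.1
```

>>> {"method": "jog_arm", "body": {
  "motion": [
    [0, 0, 0, 0, 0, -20, 0],
    [0, 0, 0, 0, 0, -40, 0],
    [0, 0, 0, 0, 0, -40, 60],
    [0, 0, 0, 50, 0, -40, 70],
    [0, 0, 0, 55, 0, -33, 70],
    [0, 0, 0, 55, 0, 0, 70],
    [0, 0, 0, 50, 0, 0, 70],
    [0, 0, 0, 0, 0, 0, 70],
    [0, 0, 0, 0, 0, 0, 70]
  ]
}}

```text
t: 45.35
eef_pos: [450.1, 207.8, 317.3]
tcp_rot: [3.141, -0.006, 3.054]
ft_force: [0.1, 0.4, -0.3]
opening: 0.685
grip_force: 0.0
```

```bash
cat > prof.py <<'E'
from fit import *
from scipy.optimize import least_squares
ex=np.array([.99615,-.08768]);ey=np.array([.08768,.99615])
PR=np.array([(-45,14),(-45,42),(-26,42),(-26,62),(26,62),(26,42),(45,42),(45,14)],float)
def fitmod(yc,cams=(('top',601.1,190.9),('wrist',599.4,189.7)),zmin=45):
    for cn,x0,y0 in cams:
        d=cam(cn);P=world(d);X=P[...,:2]@ex-x0;Y=P[...,:2]@ey-y0;Z=P[...,2]
        m=(abs(Y-yc)<20)&(abs(X)<75)&(Z>zmin)&(Z<105)
        q=np.c_[X[m],Z[m]]
        if len(q)<60: print(cn,'few',len(q));continue
        def res(p):
            t=p[2];R=np.array([[np.cos(t),-np.sin(t)],[np.sin(t),np.cos(t)]])
            l=(q-p[:2])@R
            D=[]
            for a,b in zip(PR[:-1],PR[1:]):
                s=np.clip(((l-a)@(b-a))/((b-a)@(b-a)),0,1)[:,None];D.append(np.linalg.norm(l-a-s*(b-a),axis=1))
            return np.min(D,0)
        best=min((least_squares(res,[0,z,t],loss='soft_l1') for z in (20,28) for t in (0,.2)),key=lambda r:r.cost)
        p=best.x;ym=(Z>55)&(abs(X)<40)&(abs(Y-yc)<45)
        print(cn,len(q),'X %.1f Z %.1f th %.1f deg'%(p[0],p[1],np.degrees(p[2])),'rms %.2f'%np.sqrt(np.mean(res(p)**2)),'y',np.percentile(Y[ym],[1,99]).round(1))
    s=env.state();print(s['t'],s['eef_pos'].round(1),np.degrees(s['tcp_rot']).round(1),s['ft_force'].round(1))
E
python3 -c "
from prof import *
fitmod(57)"
```

```text
top 690 X 1.2 Z 27.6 th 14.2 deg rms 2.31 y [31.7 83.2]
wrist 1843 X 1.1 Z 26.2 th 14.4 deg rms 0.86 y [31.7 82.7]
45.45 [450.5 207.6 316.8] [180.   -0.4 174.9] [-0.   0.5  0.2]
```

```bash
cat >> modp.py <<'E'
def gp(mx,mz,th,s,gx=17,gz=101,dx=0,dz=0):
    t=np.radians(th);c,n=np.cos(t),np.sin(t);X=-25-(mx*c-mz*n);Z=34-(mx*n+mz*c)
    return rl(X+gx*c-gz*n+dx,s,Z+gx*n+gz*c+dz)
E
python3 - <<'E'
from modp import *
S=246.9;a=14.3;T=down(175,-a)
g=gp(-23.5,13.5,a,S)
up=np.array(g)+T.apply([0,0,-90])
g2=gp(-26.2,13.7,a,S)
p0=np.array([450.5,207.6,316.8])
np.savez('cmd.npz',p=p0,r=down(175).as_rotvec())
go([(up,T,70,1),(up,T,70,2),(g,T,70,3),(g,T,70,2),(g,T,40,5),(g2,T,40,3),(g2,T,40,1)])
print(g,g2)
w=[]
for th in (11,8,5,2,0): w+=[(gp(-26.2,14,th,S,dz=-.5),down(175,-th),40,3)]
go(w)
E
```

```text
[[0,-3.6,0,-34.8,0.1,25.2,70],[0,-3.6,0,-33.2,0.2,27.3,70],[0,-3.5,0,-31.3,0.1,29.4,70],[0,-3.6,0,-29.6,0.1,31.2,70],[0,0,0,0,0,0,70],[0,0,0,0,0,0,70],[0,0,0,0,0,30,70],[0,0,0,0,0,30,70],[0,0,0,0,0,30,70],[0,0,0,0,0,0,70]]
[[0,0,0,0,0,0,70],[0,0,0,0,0,0,40],[0,0,0,0,0,0,40],[0,0,0,0,0,0,40],[0,0,0,0,0,0,40],[0,0,0,0,0,0,40],[0,0,0,-0.9,0,0.1,40],[0,0,0,-0.9,0,0,40],[0,0,0,-0.9,0,0.1,40],[0,0,0,0,0,0,40]]
end [614.1 193.8 129.3] [180.   14.3 175. ]
(np.float64(611.4015895232295), np.float64(194.04000580275383), np.float64(128.79233651337216)) (np.float64(614.0570686928049), np.float64(193.80627351987638), np.float64(129.2654307014422))
CMD MISMATCH [614.0793442  193.79057171 129.29316448] [450.5230718  207.60894048 316.79634351]
[[0,-1.9,0,-28.5,0.1,31.4,40],[0,-1.9,0,-27.4,0.1,32.3,40],[0,-1.9,0,-26.4,0.1,33.3,40],[0,-1.9,0,-25.2,0.1,34,40],[0,-1.9,0,-24.1,0.1,34.9,40],[0,-1.9,-0.1,-22.9,0.1,35.7,40],[0,1,0,-1.5,0,0.8,40],[0,1,0,-1.5,0,0.8,40],[0,1,0,-1.6,0,0.7,40],[0,1,0,-1.5,0,0.8,40]]
[[0,1,0,-1.5,0,0.8,40],[0,1,0,-1.5,0,0.7,40],[0,1,0,-1.5,0,0.8,40],[0,1,0,-1.5,0,0.8,40],[0,1,0,-1.5,0,0.7,40],[0,0.7,0,-1,0,0.5,40],[0,0.6,0,-1,0,0.5,40],[0,0.7,0,-1.1,-0.1,0.6,40]]
end [636.9 191.7 120.5] [180.  -0. 175.]
```

>>> {"method": "jog_arm", "body": {
  "motion": [
    [0, -3.6, 0, -34.8, 0.1, 25.2, 70],
    [0, -3.6, 0, -33.2, 0.2, 27.3, 70],
    [0, -3.5, 0, -31.3, 0.1, 29.4, 70],
    [0, -3.6, 0, -29.6, 0.1, 31.2, 70],
    [0, 0, 0, 0, 0, 0, 70],
    [0, 0, 0, 0, 0, 0, 70],
    [0, 0, 0, 0, 0, 30, 70],
    [0, 0, 0, 0, 0, 30, 70],
    [0, 0, 0, 0, 0, 30, 70],
    [0, 0, 0, 0, 0, 0, 70]
  ]
}}

```text
t: 46.7
eef_pos: [608.6, 194.2, 127.1]
tcp_rot: [-3.141, 0.24, 3.054]
ft_force: [1.1, -0.3, 0.1]
opening: 0.736
grip_force: 0.0
```

>>> {"method": "jog_arm", "body": {
  "motion": [
    [0, 0, 0, 0, 0, 0, 70],
    [0, 0, 0, 0, 0, 0, 40],
    [0, 0, 0, 0, 0, 0, 40],
    [0, 0, 0, 0, 0, 0, 40],
    [0, 0, 0, 0, 0, 0, 40],
    [0, 0, 0, 0, 0, 0, 40],
    [0, 0, 0, -0.9, 0, 0.1, 40],
    [0, 0, 0, -0.9, 0, 0, 40],
    [0, 0, 0, -0.9, 0, 0.1, 40],
    [0, 0, 0, 0, 0, 0, 40]
  ]
}}

```text
t: 47.95
eef_pos: [610.8, 194.2, 128.7]
tcp_rot: [3.142, 0.24, 3.054]
ft_force: [-8.2, 2.7, 9.6]
opening: 0.549
grip_force: 29.8
```

Run:
```python
from modp import *
np.savez('cmd.npz',p=np.array([614.08,193.79,129.29]),r=down(175,-14.3).as_rotvec())
s=env.state();print(s['eef_pos'],np.degrees(s['tcp_rot']),s['ft_force'],s['moment'],s['opening']*95)
S=246.9;w=[]
for th in (11,8,5,2,0): w+=[(gp(-26.2,14,th,S,dz=-.5),down(175,-th),40,3)]
go(w)
```

```text
[610.84994143 194.16348141 128.74749727] [179.99851884  13.77700397 174.96467787] [-8.1767578   2.67039507  9.61756064] [0.38796121 1.4887521  0.04187069] 52.11842026408658
[[0,1.1,0,-1.6,0,1.1,40],[0,1.1,0,-1.6,0,1.2,40],[0,1.1,0,-1.6,0,1,40],[0,1,0,-1.5,0,0.8,40],[0,1,0,-1.5,0,0.8,40],[0,1,0,-1.6,0,0.7,40],[0,1,0,-1.5,0,0.8,40],[0,1,0,-1.5,0,0.8,40],[0,1,0,-1.5,0,0.7,40],[0,1,0,-1.5,0,0.8,40]]
[[0,1,0,-1.5,0,0.8,40],[0,1,0,-1.6,0,0.7,40],[0,0.7,0,-1,0,0.5,40],[0,0.6,0,-1,0,0.6,40],[0,0.7,0,-1,0,0.5,40]]
end [636.9 191.8 120.5] [180.  -0. 175.]
```

>>> {"method": "jog_arm", "body": {
  "motion": [
    [0, 1.1, 0, -1.6, 0, 1.1, 40],
    [0, 1.1, 0, -1.6, 0, 1.2, 40],
    [0, 1.1, 0, -1.6, 0, 1, 40],
    [0, 1, 0, -1.5, 0, 0.8, 40],
    [0, 1, 0, -1.5, 0, 0.8, 40],
    [0, 1, 0, -1.6, 0, 0.7, 40]
  ]
}}

```text
t: 48.7
eef_pos: [622.7, 193.3, 126.4]
tcp_rot: [3.14, 0.134, 3.054]
ft_force: [-3.6, 0.3, 17.6]
opening: 0.547
grip_force: 30.0
```

Run:
```python
from prof import *
fitmod(57,cams=(('wrist',599.4,189.7),))
s=env.state();print(s['moment'],s['opening']*95)
```

```text
wrist 16168 X 3.2 Z 24.0 th 8.4 deg rms 0.70 y [ 13. 101.]
48.75 [623.  193.3 126.5] [179.9   7.7 175. ] [-3.6  0.6 14.3]
[0.21413246 0.54324836 0.01333679] 51.66814926270561
```

>>> {"method": "jog_arm", "body": {
  "motion": [
    [0, 1, 0, -1.5, 0, 0.8, 40],
    [0, 1, 0, -1.5, 0, 0.8, 40],
    [0, 1, 0, -1.5, 0, 0.7, 40],
    [0, 1, 0, -1.5, 0, 0.8, 40],
    [0, 1, 0, -1.5, 0, 0.8, 40],
    [0, 1, 0, -1.6, 0, 0.7, 40],
    [0, 0.7, 0, -1, 0, 0.5, 40],
    [0, 0.6, 0, -1, 0, 0.6, 40],
    [0, 0.7, 0, -1, 0, 0.5, 40],
    [0, 0, 0, 0, 0, 0, 40]
  ]
}}

```text
t: 50.0
eef_pos: [636.2, 192.1, 124.6]
tcp_rot: [3.139, -0.0, 3.054]
ft_force: [-8.3, -3.7, 41.0]
opening: 0.547
grip_force: 30.0
```

Run:
```python
from prof import *
fitmod(57,cams=(('wrist',599.4,189.7),))
s=env.state();print(s['moment'],s['opening']*95)
```

```text
wrist 16572 X 3.3 Z 25.2 th 2.8 deg rms 0.71 y [ 13. 101.]
50.05 [636.2 192.2 124.6] [179.9  -0.  175. ] [-8.2 -2.5 40.8]
[-0.63144798  1.242189    0.02895815] 51.68439459598641
```

>>> {"method": "jog_arm", "body": {
  "motion": [
    [0, 0, 0, 0, 0, 1.5, 40],
    [0, 0, 0, 0, 0, 1.5, 40],
    [0, 0, 0, 0, 0, 0, 40]
  ]
}}

```text
t: 50.42
eef_pos: [636.9, 192.1, 122.1]
tcp_rot: [3.139, 0.002, 3.054]
ft_force: [-4.7, -3.8, 41.5]
opening: 0.547
grip_force: 30.0
```

Run:
```python
from prof import *
fitmod(57,cams=(('wrist',599.4,189.7),))
d=cam('wrist','w7.png');P=world(d);X=P[...,:2]@ex-599.4;Y=P[...,:2]@ey-189.7;Z=P[...,2]
for y0 in (37,57,77):
    m=(abs(Y-y0)<4)&(abs(X)<75)&(Z>45)&(Z<105);b=np.round(X[m]/6)*6
    print(y0,[(int(k),float(np.median(Z[m][b==k]).round(1))) for k in np.unique(b)])
```

```text
wrist 17050 X 3.3 Z 25.1 th 3.1 deg rms 0.71 y [ 13. 101.]
50.475 [636.9 192.  122.1] [1.799e+02 1.000e-01 1.750e+02] [-4.1 -3.9 42.9]
37 [(-42, 64.3), (-36, 65.2), (-30, 65.3), (-24, 84.2), (-18, 85.8), (-12, 86.1), (-6, 86.3), (0, 86.7), (6, 86.9), (12, 87.2), (18, 87.2)]
57 [(-42, 64.4), (-36, 65.4), (-30, 65.3), (-24, 84.0), (-18, 86.5), (-12, 86.1), (-6, 87.5), (0, 87.9), (6, 88.2), (12, 88.4), (18, 88.4)]
77 [(-42, 64.3), (-36, 65.0), (-30, 65.3), (-24, 84.0), (-18, 85.8), (-12, 86.1), (-6, 86.5), (0, 86.6), (6, 87.0), (12, 87.2), (18, 87.2)]
```

View pics/w7.png

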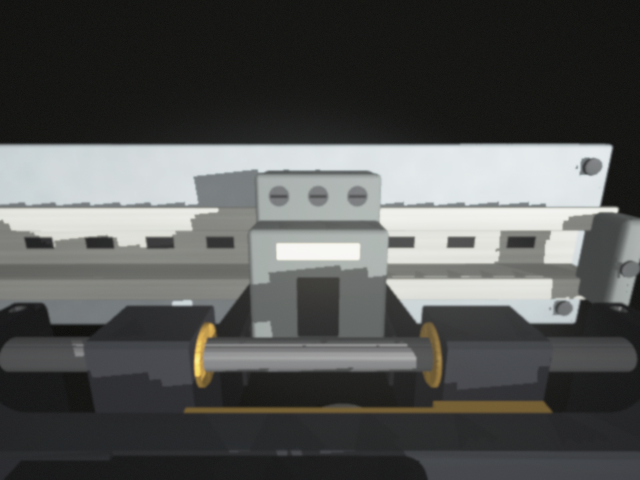

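Run:
```python
from h import *
f=np.load('w3.npz');P=f['P'];c=f['c'].sum(-1)//3
a=np.radians(-1.05);R=np.array([[np.cos(a),-np.sin(a)],[np.sin(a),np.cos(a)]])
q=(P[...,:2]-[448.6,132.2])@R
print('left: each (mx,my,z)')
for v in range(147,173,2):
    print(v,' '.join('(%3.0f,%3.0f,%3.0f|%d)'%(q[v,u,0],q[v,u,1],P[v,u,2],c[v,u]) for u in range(238,262,3)))
print('right')
for v in range(147,173,2):
    print(v,' '.join('(%3.0f,%3.0f,%3.0f|%d)'%(q[v,u,0],q[v,u,1],P[v,u,2],c[v,u]) for u in range(312,340,3)))
```

```text
left: each (mx,my,z)
147 (-29, 27,  1|49) (-28, 26, -0|47) (-26, 26, -1|32) (-24, 26, -0|29) (-22, 27,  0|30) (-20, 27, -0|26) (-18, 27,  0|27) (-16, 26, -0|25)
149 (-29, 27,  2|148) (-27, 27,  2|128) (-26, 25, -0|82) (-24, 26,  1|78) (-22, 26,  1|76) (-20, 26,  1|51) (-18, 26,  1|27) (-17, 25,  0|27)
151 (-29, 26,  3|169) (-27, 26,  3|125) (-25, 26,  3|116) (-24, 27,  3|116) (-22, 26,  2|115) (-20, 24,  1|78) (-19, 23,  0|27) (-17, 23,  0|27)
153 (-29, 26,  5|167) (-27, 25,  4|119) (-26, 25,  3|119) (-23, 26,  5|118) (-21, 27,  5|119) (-20, 23,  2|83) (-19, 22,  0|29) (-17, 23,  1|28)
155 (-29, 26,  6|154) (-27, 26,  6|117) (-25, 26,  6|114) (-23, 27,  7|114) (-21, 26,  6|113) (-20, 23,  3|84) (-19, 20,  1|30) (-17, 20,  1|28)
157 (-29, 26,  8|131) (-27, 25,  7|112) (-25, 24,  6|105) (-23, 25,  7|106) (-22, 25,  6|106) (-20, 22,  4|86) (-19, 18,  0|33) (-17, 18,  0|28)
159 (-29, 26,  9|119) (-26, 27, 10|109) (-26, 22,  6|102) (-24, 22,  6|106) (-22, 23,  6|106) (-20, 21,  5|92) (-20, 16, -0|37) (-18, 16, -0|28)
161 (-29, 25, 10|119) (-27, 25, 10|107) (-26, 21,  6|100) (-24, 21,  6|1
[... 2418 characters left out ...]
( 19, 11,  0|28) ( 21, 11, -0|30) ( 23, 11, -0|29) ( 25, 12,  1|32) ( 27, 12,  0|30) ( 29, 11, -0|62) ( 30, 27, 14|115) ( 32, 26, 13|119) ( 34, 25, 13|118)
167 ( 17,  9,  0|66) ( 19, 10,  1|66) ( 21,  9, -0|64) ( 23,  9,  0|65) ( 25, 13,  3|66) ( 27, 12,  3|63) ( 29, 13,  3|76) ( 30, 27, 15|116) ( 32, 25, 14|119) ( 33, 27, 15|119)
169 ( 17, 27, 18|112) ( 19, 26, 16|112) ( 21, 26, 16|111) ( 23, 26, 17|111) ( 24, 26, 16|110) ( 26, 26, 16|110) ( 28, 27, 17|111) ( 30, 26, 16|118) ( 32, 26, 16|119) ( 33, 26, 17|118)
171 ( 17, 25, 18|118) ( 19, 26, 18|118) ( 21, 26, 18|118) ( 23, 27, 19|117) (nan,nan,nan|117) ( 26, 26, 18|117) ( 28, 27, 19|118) ( 30, 26, 18|118) ( 32, 26, 18|117) ( 33, 27, 19|118)
```

>>> {"method": "jog_arm", "body": {
  "motion": [
    [0, 0, 0, 0, 0, -3, 40],
    [0, 0, 0, 0, 0, 0, 40],
    [0, 0, 0, 0, 0, 0, 66],
    [0, 0, 0, 0, 0, 0, 66],
    [0, 0, 0, 0, 0, 0, 66]
  ]
}}

```text
t: 51.15
eef_pos: [634.4, 192.0, 118.9]
tcp_rot: [3.141, -0.008, 3.054]
ft_force: [0.2, -0.5, -0.0]
opening: 0.689
grip_force: 0.0
```

Run:
```python
from prof import *
fitmod(57,cams=(('wrist',599.4,189.7),))
d=cam('wrist');P=world(d);X=P[...,:2]@ex-599.4;Y=P[...,:2]@ey-189.7;Z=P[...,2]
print('rail edges near:')
m=(abs(Y-120)<15)&(Z>31)&(Z<37);print(np.percentile(X[m],[1,99]),np.median(Z[m]),m.sum())
m=(abs(Y+10)<15)&(Z>31)&(Z<37);print(np.percentile(X[m],[1,99]),np.median(Z[m]),m.sum())
```

```text
wrist 17959 X 4.4 Z 24.9 th 9.6 deg rms 0.75 y [ 13. 101.]
51.2 [634.4 192.  118.9] [180.   -0.5 175. ] [ 0.4 -0.8  0.3]
rail edges near:
[-24.64549361  24.48328592] 33.9335055587234 2665
[-24.4454059   24.48460187] 34.12827651742734 2630
```

>>> {"method": "jog_arm", "body": {
  "motion": [
    [0, 0, 0, 0, 0, -40, 66],
    [0, 0, 0, 0, 0, -41, 66],
    [0, 0, 0, -10, 0, 0, 0],
    [0, 0, 0, -10.3, 0, 0, 0],
    [0, 0, 0, 0, 0, 0, 0],
    [0, 0, 0, 0, 0, 0, 0],
    [0, 0, 0, 0, 0, 20, 0],
    [0, 0, 0, 0, 0, 20, 0],
    [0, 0, 0, 0, 0, 0, 0],
    [0, 0, 0, 0, 0, 0, 0]
  ]
}}

```text
t: 52.5
eef_pos: [655.3, 190.2, 160.4]
tcp_rot: [3.141, -0.007, 3.054]
ft_force: [0.0, -0.4, -0.1]
opening: 0.007
grip_force: 0.0
```

Run:
```python
from prof import *
fitmod(57,cams=(('wrist',599.4,189.7),))
s=env.state();p=s['eef_pos'];print('tip railx',p[:2]@ex-599.4,'raily',p[:2]@ey-189.7,'tipz',p[2]-78)
```

```text
wrist 14157 X 6.2 Z 25.2 th 9.4 deg rms 2.11 y [ 13.4 100.5]
52.55 [655.3 190.2 160.7] [180.   -0.4 175. ] [ 0.3 -0.2  0.3]
tip railx 36.73160517137205 raily 57.25902116329206 tipz 82.69964448218315
```

>>> {"method": "jog_arm", "body": {
  "motion": [
    [0, 0, 0, -1, 0, 2.5, 0],
    [0, 0, 0, -1, 0, 2.5, 0],
    [0, 0, 0, -1, 0, 2.5, 0],
    [0, 0, 0, -1.4, 0, 2.5, 0],
    [0, 0, 0, -1.4, 0, 2.5, 0]
  ]
}}

```text
t: 53.18
eef_pos: [661.4, 189.7, 148.1]
tcp_rot: [3.141, -0.005, 3.054]
ft_force: [1.8, -1.2, 7.9]
opening: 0.004
grip_force: 3.7
```

>>> {"method": "jog_arm", "body": {
  "motion": [
    [0, 0, 0, -1.2, 0, 2, 0],
    [0, 0, 0, 0, 0, 0, 0]
  ]
}}

```text
t: 53.42
eef_pos: [662.8, 189.6, 147.2]
tcp_rot: [3.14, -0.004, 3.054]
ft_force: [-0.7, -2.0, 11.1]
opening: 0.007
grip_force: 5.6
```

>>> {"method": "jog_arm", "body": {
  "motion": [
    [0, 0, 0, -1.2, 0, 2, 0],
    [0, 0, 0, 0, 0, 0, 0]
  ]
}}

```text
t: 53.68
eef_pos: [663.6, 189.6, 146.2]
tcp_rot: [3.141, -0.005, 3.054]
ft_force: [-6.3, -1.4, 21.3]
opening: 0.001
grip_force: 10.5
```

Run:
```python
from prof import *
fitmod(57,cams=(('wrist',599.4,189.7),))
s=env.state();p=s['eef_pos'];print('tip railx',p[:2]@ex-599.4,'raily',p[:2]@ey-189.7,'tipz',p[2]-78)
```

```text
wrist 17469 X 5.3 Z 25.7 th 1.7 deg rms 2.37 y [ 13.6 100.4]
53.725 [663.6 189.5 146.2] [179.9  -0.3 175. ] [-6.4 -1.7 21.5]
tip railx 45.03258663828524 raily 57.30462146053884 tipz 68.18152054505825
```

>>> {"method": "jog_arm", "body": {
  "motion": [
    [0, 0, 0, 0, 0, -20, 0],
    [0, 0, 0, 0, 0, -40, 0],
    [0, 0, 0, 20, 0, -40, 66],
    [0, 0, 0, 50, 0, -40, 70],
    [0, 0, 0, 50, 0, 0, 70],
    [0, 0, 0, 40, 0, 0, 70],
    [0, 0, 0, 0, 0, 0, 70],
    [0, 0, 0, 0, 0, 0, 70]
  ]
}}

```text
t: 54.72
eef_pos: [506.8, 203.3, 284.3]
tcp_rot: [3.141, -0.006, 3.054]
ft_force: [-0.6, 0.5, -0.3]
opening: 0.578
grip_force: 0.0
```

Run:
```python
from prof import *
fitmod(57)
```

```text
top 487 X 3.0 Z 25.9 th 8.9 deg rms 2.11 y [30.  81.2]
wrist 2574 X 3.6 Z 24.2 th 8.9 deg rms 0.68 y [30.2 80.7]
54.825 [507.  203.1 283.7] [180.   -0.4 174.9] [ 0.6 -0.4 -0.1]
```

Run:
```python
from modp import *
S=245.2;a=8.9;T=down(175,-a)
g=np.array(gp(-26.7,14,a,S)); up=g+T.apply([0,0,-90])
np.savez('cmd.npz',p=np.array([507,203.1,283.7]),r=down(175).as_rotvec())
go([(up,T,70,1),(up,T,70,2),(g,T,70,3),(g,T,70,3),(g,T,40,5)])
c=np.load('cmd.npz');st=(c['p'],Ro.from_rotvec(c['r']))
w=[]
for th,dy in ((7.5,0),(6.5,0),(5.5,-4),(5,-8),(4.5,-12),(4,-16),(3.5,-12),(3,-8),(2.5,-4),(2,0)): w+=[(gp(-26.7,14,th,S+dy),down(175,-th),40,1)]
go(w,start=st)
```

```text
[[0,-3,0,-34.3,-0.5,22.7,70],[0,-2.9,0,-33.1,-0.6,24.4,70],[0,-3,0,-31.8,-0.5,26.1,70],[0,0,0,0,0,0,70],[0,0,0,0,0,0,70],[0,0,0,0,0,30,70],[0,0,0,0,0,30,70],[0,0,0,0,0,30,70],[0,0,0,0,0,0,70],[0,0,0,0,0,0,70]]
[[0,0,0,0,0,0,70],[0,0,0,0,0,0,40],[0,0,0,0,0,0,40],[0,0,0,0,0,0,40],[0,0,0,0,0,0,40],[0,0,0,0,0,0,40]]
end [623.3 191.3 126.8] [180.    8.9 175. ]
[[0,1.4,0,-2.1,0,1.1,40],[0,1,0,-1.5,0,0.8,40],[0,1,0,-1.5,-4,0.8,40],[0,0.5,0,-0.8,-4,0.4,40],[0,0.5,0,-0.7,-4,0.4,40],[0,0.5,0,-0.8,-4,0.3,40],[0,0.5,0,-0.8,4,0.4,40],[0,0.5,0,-0.7,4,0.4,40],[0,0.5,0,-0.8,4,0.4,40],[0,0.5,0,-0.7,4,0.4,40]]
end [634.1 190.4 122.5] [180.   2. 175.]
```

>>> {"method": "jog_arm", "body": {
  "motion": [
    [0, -3, 0, -34.3, -0.5, 22.7, 70],
    [0, -2.9, 0, -33.1, -0.6, 24.4, 70],
    [0, -3, 0, -31.8, -0.5, 26.1, 70],
    [0, 0, 0, 0, 0, 0, 70],
    [0, 0, 0, 0, 0, 0, 70],
    [0, 0, 0, 0, 0, 30, 70],
    [0, 0, 0, 0, 0, 30, 70],
    [0, 0, 0, 0, 0, 30, 70],
    [0, 0, 0, 0, 0, 0, 70],
    [0, 0, 0, 0, 0, 0, 70]
  ]
}}

```text
t: 56.08
eef_pos: [621.2, 191.8, 127.6]
tcp_rot: [3.141, 0.149, 3.054]
ft_force: [-0.3, 0.4, 1.3]
opening: 0.737
grip_force: 0.0
```

>>> {"method": "jog_arm", "body": {
  "motion": [
    [0, 0, 0, 0, 0, 0, 70],
    [0, 0, 0, 0, 0, 0, 40],
    [0, 0, 0, 0, 0, 0, 40],
    [0, 0, 0, 0, 0, 0, 40],
    [0, 0, 0, 0, 0, 0, 40],
    [0, 0, 0, 0, 0, 0, 40]
  ]
}}

```text
t: 56.82
eef_pos: [621.4, 191.7, 126.4]
tcp_rot: [3.141, 0.149, 3.054]
ft_force: [0.7, 1.6, 5.9]
opening: 0.545
grip_force: 29.9
```

>>> {"method": "jog_arm", "body": {
  "motion": [
    [0, 1.4, 0, -2.1, 0, 1.1, 40],
    [0, 1, 0, -1.5, 0, 0.8, 40],
    [0, 1, 0, -1.5, -4, 0.8, 40],
    [0, 0.5, 0, -0.8, -4, 0.4, 40],
    [0, 0.5, 0, -0.7, -4, 0.4, 40],
    [0, 0.5, 0, -0.8, -4, 0.3, 40]
  ]
}}

```text
t: 57.58
eef_pos: [628.0, 175.7, 123.8]
tcp_rot: [3.139, 0.064, 3.053]
ft_force: [1.3, 7.1, 7.3]
opening: 0.548
grip_force: 30.0
```

Run:
```python
from prof import *
fitmod(41,cams=(('wrist',599.4,189.7),))
s=env.state();print(s['moment'])
```

```text
wrist 16065 X 3.5 Z 22.2 th 4.3 deg rms 0.69 y [-3. 85.]
57.625 [628.  175.2 123.7] [179.9   3.7 174.9] [0.2 8.  8.9]
[ 1.38291096  0.22487503 -0.05596898]
```

>>> {"method": "jog_arm", "body": {
  "motion": [
    [0, 0.5, 0, -0.8, 4, 0.4, 40],
    [0, 0.5, 0, -0.7, 4, 0.4, 40],
    [0, 0.5, 0, -0.8, 4, 0.4, 40],
    [0, 0.5, 0, -0.7, 4, 0.4, 40],
    [0, 0.7, 0, -1, -4, 0.6, 40],
    [0, 0.7, 0, -1, -4, 0.6, 40],
    [0, 0.6, 0, -0.8, -4, 0.6, 40],
    [0, 0, 0, 0, 0, 0.6, 40]
  ]
}}

```text
t: 58.62
eef_pos: [634.4, 178.9, 121.1]
tcp_rot: [3.14, -0.005, 3.053]
ft_force: [-3.0, 5.3, 22.5]
opening: 0.544
grip_force: 30.0
```

Run:
```python
from prof import *
fitmod(43,cams=(('wrist',599.4,189.7),))
s=env.state();print(s['moment'])
```

```text
wrist 16065 X 2.7 Z 20.4 th 0.3 deg rms 0.69 y [-1. 87.]
58.675 [634.4 178.9 121.2] [179.9  -0.3 174.9] [-2.1  5.5 18.2]
[ 0.70802165  0.36906145 -0.12881093]
```

>>> {"method": "jog_arm", "body": {
  "motion": [
    [0, 0, 0, 0, 0, -1.5, 40],
    [0, 0, 0, 0, 0, 0, 66],
    [0, 0, 0, 0, 0, 0, 66],
    [0, 0, 0, 0, 0, 0, 66],
    [0, 0, 0, 0, 0, -20, 66],
    [0, 0, 0, 0, 0, -45, 66],
    [0, 0, 0, 30, 0, -50, 66],
    [0, 0, 0, 50, -20, -50, 70],
    [0, 0, 0, 40, -40, 0, 70],
    [0, 0, 0, 0, -40, 0, 70]
  ]
}}

```text
t: 59.92
eef_pos: [511.8, 91.2, 281.3]
tcp_rot: [3.141, -0.005, 3.056]
ft_force: [0.8, -0.1, 0.2]
opening: 0.735
grip_force: 0.0
```

>>> {"method": "jog_arm", "body": {
  "motion": [
    [0, 0, 0, 0, 0, 0, 70],
    [0, 0, 0, 0, 0, 0, 70]
  ]
}}

```text
t: 60.18
eef_pos: [514.5, 91.7, 279.9]
tcp_rot: [3.141, -0.006, 3.053]
ft_force: [-0.1, -0.2, 0.2]
opening: 0.736
grip_force: 0.0
```

Run:
```python
from prof import *
fitmod(44)
d=cam('wrist');P=world(d);Z=P[...,2];c=d['color'].astype(int)
n,l,st,ce=cv2.connectedComponentsWithStats(((Z>28)&(Z<75)&(P[...,0]<520)).astype(np.uint8))
for i in range(1,n):
    if st[i,4]>800 and ce[i][1]<345: rect(P,l==i,('mod',ce[i].round(),np.median(c[l==i],axis=0)))
d=cam('top');P=world(d);Z=P[...,2];v,u=np.mgrid[0:480,0:640]
rect(P,(u>320)&(u<365)&(v>250)&(v<305)&(Z>25)&(Z<75),'topB')
```

```text
top 427 X -0.1 Z 21.5 th 0.4 deg rms 1.98 y [16.2 67.4]
wrist 1261 X 1.2 Z 19.8 th -0.2 deg rms 0.59 y [15.7 66.4]
60.275 [514.4  92.1 279.3] [180.   -0.4 175. ] [ 0.4  0.4 -0.2]
('mod', array([483.,  49.]), array([ 75., 238., 234.])) n 8434 c [376.6 236.7] size [89.8 53.3] ang 15.3 zmed 61.3
('mod', array([185., 107.]), array([173., 180., 178.])) n 7901 c [403.5 -12.1] size [52.8 90.1] ang 76.5 zmed 61.3
('mod', array([617.,  87.]), array([ 27., 104., 100.])) n 2876 c [417.2 351.6] size [53.2 24.1] ang 4.4 zmed 41.9
topB n 458 c [420.8 -20.8] size [46.1 64.9] ang 88.1 zmed 61.3
```

Run:
```python
from modp import *
a=np.radians(-13.5);g=(403.5+17*np.cos(a),-12.1+17*np.sin(a));D=down(166.5);S=129.7;T=down(175,-17)
np.savez('cmd.npz',p=env.state()['eef_pos'],r=down(175).as_rotvec())
pre=np.array(gp(-24,12.8,17,S,dx=-14));up=pre+[0,0,60]
go([((*g,180),D,70,1),((*g,180),D,70,2),((*g,101),D,70,3),((*g,101),D,70,2),((*g,101),D,40,5),((*g,130),D,40,2),((*g,230),D,40,3)])
c=np.load('cmd.npz');st=(c['p'],Ro.from_rotvec(c['r']))
go([(up,T,40,1,45),(up,T,40,3),(pre,T,40,3),(pre,T,40,3)],start=st)
```

```text
[[0,0,2.1,21.1,-29,24.7,70],[0,0,2.2,20.1,-29.8,24.8,70],[0,0,2.1,18.9,-30.5,24.7,70],[0,0,2.1,17.8,-31.2,24.8,70],[0,0,0,0,0,0,70],[0,0,0,0,0,0,70],[0,0,0,0,0,26.3,70],[0,0,0,0,0,26.4,70],[0,0,0,0,0,26.3,70],[0,0,0,0,0,0,70]]
[[0,0,0,0,0,0,70],[0,0,0,0,0,0,40],[0,0,0,0,0,0,40],[0,0,0,0,0,0,40],[0,0,0,0,0,0,40],[0,0,0,0,0,0,40],[0,0,0,0,0,-14.5,40],[0,0,0,0,0,-14.5,40],[0,0,0,0,0,-33.3,40],[0,0,0,0,0,-33.4,40]]
[[0,0,0,0,0,-33.3,40]]
end [420.  -16.1 230. ] [180.   -0.  166.5]
[[-0.3,-3.4,-1.7,-27.3,26.1,7.9,40],[-0.2,-3.4,-1.7,-27.5,25.2,9.7,40],[-0.3,-3.4,-1.7,-27.6,24.4,11.4,40],[-0.2,-3.4,-1.7,-27.6,23.5,13.2,40],[-0.3,-3.4,-1.6,-27.4,22.6,14.9,40],[0,0,0,0,0,0,40],[0,0,0,0,0,0,40],[0,0,0,0,0,0,40],[0,0,0,5.9,0,19.1,40],[0,0,0,5.8,-0.1,19.1,40]]
[[0,0,0,5.9,0,19.2,40],[0,0,0,0,0,0,40],[0,0,0,0,0,0,40],[0,0,0,0,0,0,40]]
end [583.   78.9 130.3] [179.9  17.  175. ]
```

>>> {"method": "jog_arm", "body": {
  "motion": [
    [0, 0, 2.1, 21.1, -29, 24.7, 70],
    [0, 0, 2.2, 20.1, -29.8, 24.8, 70],
    [0, 0, 2.1, 18.9, -30.5, 24.7, 70],
    [0, 0, 2.1, 17.8, -31.2, 24.8, 70],
    [0, 0, 0, 0, 0, 0, 70],
    [0, 0, 0, 0, 0, 0, 70],
    [0, 0, 0, 0, 0, 26.3, 70],
    [0, 0, 0, 0, 0, 26.4, 70],
    [0, 0, 0, 0, 0, 26.3, 70],
    [0, 0, 0, 0, 0, 0, 70]
  ]
}}

```text
t: 61.62
eef_pos: [418.9, -15.9, 100.9]
tcp_rot: [-3.141, -0.009, 2.907]
ft_force: [0.9, 0.1, 1.5]
opening: 0.738
grip_force: 0.0
```

>>> {"method": "jog_arm", "body": {
  "motion": [
    [0, 0, 0, 0, 0, 0, 70],
    [0, 0, 0, 0, 0, 0, 40],
    [0, 0, 0, 0, 0, 0, 40],
    [0, 0, 0, 0, 0, 0, 40],
    [0, 0, 0, 0, 0, 0, 40],
    [0, 0, 0, 0, 0, 0, 40]
  ]
}}

```text
t: 62.38
eef_pos: [418.9, -16.5, 102.2]
tcp_rot: [-3.141, -0.006, 2.905]
ft_force: [0.6, 2.8, 8.2]
opening: 0.548
grip_force: 29.9
```

>>> {"method": "jog_arm", "body": {
  "motion": [
    [0, 0, 0, 0, 0, -14.5, 40],
    [0, 0, 0, 0, 0, -14.5, 40],
    [0, 0, 0, 0, 0, -33.3, 40],
    [0, 0, 0, 0, 0, -33.4, 40],
    [0, 0, 0, 0, 0, -33.3, 40]
  ]
}}

```text
t: 63.0
eef_pos: [419.1, -16.7, 231.7]
tcp_rot: [-3.141, -0.008, 2.905]
ft_force: [0.0, -1.1, -3.4]
opening: 0.547
grip_force: 29.9
```

>>> {"method": "jog_arm", "body": {
  "motion": [
    [-0.3, -3.4, -1.7, -27.3, 26.1, 7.9, 40],
    [-0.2, -3.4, -1.7, -27.5, 25.2, 9.7, 40],
    [-0.3, -3.4, -1.7, -27.6, 24.4, 11.4, 40],
    [-0.2, -3.4, -1.7, -27.6, 23.5, 13.2, 40],
    [-0.3, -3.4, -1.6, -27.4, 22.6, 14.9, 40],
    [0, 0, 0, 0, 0, 0, 40],
    [0, 0, 0, 0, 0, 0, 40],
    [0, 0, 0, 0, 0, 0, 40],
    [0, 0, 0, 5.9, 0, 19.1, 40],
    [0, 0, 0, 5.8, -0.1, 19.1, 40]
  ]
}}

```text
t: 64.25
eef_pos: [581.6, 77.8, 150.1]
tcp_rot: [3.14, 0.291, 3.052]
ft_force: [1.8, -0.8, -2.8]
opening: 0.544
grip_force: 29.9
```

>>> {"method": "jog_arm", "body": {
  "motion": [
    [0, 0, 0, 5.9, 0, 19.2, 40],
    [0, 0, 0, 0, 0, 0, 40],
    [0, 0, 0, 0, 0, 0, 40],
    [0, 0, 0, 0, 0, 0, 40]
  ]
}}

```text
t: 64.75
eef_pos: [581.9, 78.2, 130.7]
tcp_rot: [3.14, 0.291, 3.053]
ft_force: [-0.5, -0.6, -4.1]
opening: 0.548
grip_force: 30.0
```

Run:
```python
from prof import *
fitmod(-60,cams=(('wrist',599.4,189.7),))
from modp import *
S=129.7
print(gp(-24,12.8,17,S,dx=-14),gp(-24,12.8,17,S))
```

```text
wrist 16248 X -11.6 Z 28.6 th 17.9 deg rms 0.70 y [-96.7 -28.3]
64.8 [581.9  78.3 130.6] [179.9  16.7 174.9] [ 0.   0.6 -3.1]
(np.float64(582.9841945919829), np.float64(78.8880024832655), np.float64(130.33331936957194)) (np.float64(596.930294591983), np.float64(77.6604824832655), np.float64(130.33331936957194))
```

>>> {"method": "jog_arm", "body": {
  "motion": [
    [0, 0, 0, -2.9, 0, 0.1, 40],
    [0, 0, 0, -2.7, 0, 0.8, 40],
    [0, 0, 0, -2.7, 0, 0.8, 40],
    [0, 0, 0, -2.7, 0, 0.8, 40],
    [0, 0, 0, -2.7, 0, 0.8, 40],
    [0, 0, 0, 0, 0, 0, 40],
    [0, 0, 0, -1.2, 0, 0.4, 40],
    [0, 0, 0, -1.2, 0, 0.3, 40],
    [0, 0, 0, 0, 0, 0, 40]
  ]
}}

```text
t: 65.92
eef_pos: [597.9, 76.9, 130.6]
tcp_rot: [3.14, 0.289, 3.053]
ft_force: [-3.2, -0.9, 1.1]
opening: 0.547
grip_force: 30.0
```

Run:
```python
from prof import *
fitmod(-60,cams=(('wrist',599.4,189.7),))
```

```text
wrist 16272 X 4.3 Z 28.4 th 17.7 deg rms 0.69 y [-102.2  -17.7]
65.975 [597.9  76.9 130.6] [179.9  16.6 174.9] [-4.6 -0.   1.3]
```

```bash
cat > rock.py <<'E'
from modp import *
def rock(p0,th0,seq,S=129.7,mx=-26.4,mz=14.2):
    b=np.array(gp(mx,mz,th0,S));w=[]
    for th,dy in seq: w+=[(np.array(p0)+np.array(gp(mx,mz,th,S+dy))-b,down(175,-th),40,1)]
    return go(w,start=(np.array(p0,float),down(175,-th0)))
E
python3 - <<'E'
from rock import *
p0=(599.3,77.5,131.0)
rock(p0,17,[(t,0) for t in (15.5,14,12.5,11,9.5)]+[(8.3,-3),(7.3,-7),(6.5,-11),(6,-15),(5.5,-19)]+[(4.8,-15),(4.1,-11),(3.4,-7),(2.7,-3),(2,1),(1.3,-3),(.6,-7),(0,-11),(-.5,-14)])
E
```

```text
[[0,1.5,0,-2.3,0,1.2,40],[0,1.5,0,-2.2,0,1.1,40],[0,1.5,0,-2.3,0,1.2,40],[0,1.5,0,-2.2,0,1.2,40],[0,1.5,0,-2.3,0,1.1,40],[0,1.2,0,-1.8,-3,1,40],[0,1,0,-1.5,-4,0.7,40],[0,0.8,0,-1.2,-4,0.6,40],[0,0.5,0,-0.8,-4,0.4,40],[0,0.5,0,-0.7,-4,0.4,40]]
[[0,0.7,0,-1.1,4,0.5,40],[0,0.7,0,-1,4,0.6,40],[0,0.7,0,-1.1,4,0.5,40],[0,0.7,0,-1.1,4,0.6,40],[0,0.7,0,-1,4,0.5,40],[0,0.7,0,-1.1,-4,0.5,40],[0,0.7,0,-1,-4,0.6,40],[0,0.6,0,-0.9,-4,0.4,40],[0,0.5,0,-0.8,-3,0.4,40]]
end [626.   61.1 121.7] [180.   -0.5 175. ]
```

>>> {"method": "jog_arm", "body": {
  "motion": [
    [0, 1.5, 0, -2.3, 0, 1.2, 40],
    [0, 1.5, 0, -2.2, 0, 1.1, 40],
    [0, 1.5, 0, -2.3, 0, 1.2, 40],
    [0, 1.5, 0, -2.2, 0, 1.2, 40],
    [0, 1.5, 0, -2.3, 0, 1.1, 40],
    [0, 1.2, 0, -1.8, -3, 1, 40],
    [0, 1, 0, -1.5, -4, 0.7, 40],
    [0, 0.8, 0, -1.2, -4, 0.6, 40],
    [0, 0.5, 0, -0.8, -4, 0.4, 40],
    [0, 0.5, 0, -0.7, -4, 0.4, 40]
  ]
}}

```text
t: 67.22
eef_pos: [616.0, 56.4, 126.1]
tcp_rot: [3.14, 0.092, 3.053]
ft_force: [2.8, 4.5, 3.5]
opening: 0.545
grip_force: 30.0
```

Run:
```python
from prof import *
fitmod(-79,cams=(('wrist',599.4,189.7),))
```

```text
wrist 16318 X 3.8 Z 23.2 th 6.4 deg rms 0.71 y [-123.  -35.]
67.275 [616.1  55.9 126. ] [179.9   5.2 174.9] [1.3 2.9 7.7]
```

Rocking well (hook seated, foot sliding past); continuing.

>>> {"method": "jog_arm", "body": {
  "motion": [
    [0, 0.7, 0, -1.1, 4, 0.5, 40],
    [0, 0.7, 0, -1, 4, 0.6, 40],
    [0, 0.7, 0, -1.1, 4, 0.5, 40],
    [0, 0.7, 0, -1.1, 4, 0.6, 40],
    [0, 0.7, 0, -1, 4, 0.5, 40],
    [0, 0.7, 0, -1.1, -4, 0.6, 40],
    [0, 0.7, 0, -1, -4, 0.7, 40],
    [0, 0.8, 0, -0.9, -4, 0.6, 40],
    [0, 0.7, 0, -0.8, -4, 0.6, 40],
    [0, 0, 0, 0, -3, 0.6, 40]
  ]
}}

```text
t: 68.53
eef_pos: [625.7, 57.6, 122.0]
tcp_rot: [3.138, -0.018, 3.053]
ft_force: [-1.5, 15.5, 24.5]
opening: 0.543
grip_force: 30.0
```

Run:
```python
from prof import *
fitmod(-77,cams=(('wrist',599.4,189.7),))
```

```text
wrist 16357 X 2.0 Z 20.4 th 0.1 deg rms 0.70 y [-121.  -33.]
68.575 [625.7  57.4 122. ] [179.8  -1.  174.9] [-0.5 11.  19.4]
```

Level at Z ≈ 20.4. Release, back off and check everything.

>>> {"method": "jog_arm", "body": {
  "motion": [
    [0, 0, 0, 0, 1.5, -1.5, 40],
    [0, 0, 0, 0, 0, 0, 66],
    [0, 0, 0, 0, 0, 0, 66],
    [0, 0, 0, 0, 0, 0, 66],
    [0, 0, 0, 0, 0, -20, 66],
    [0, 0, 0, 0, 0, -45, 66],
    [0, 0, 0, 30, 0, -50, 66],
    [0, 0, 0, 50, 20, -50, 70],
    [0, 0, 0, 55, 40, -20, 70],
    [0, 0, 0, 55, 40, 0, 70]
  ]
}}

```text
t: 69.82
eef_pos: [464.4, 161.8, 301.8]
tcp_rot: [3.139, -0.02, 3.052]
ft_force: [0.2, -0.3, 0.2]
opening: 0.737
grip_force: 0.0
```

>>> {"method": "jog_arm", "body": {
  "motion": [
    [0, 0, 0, 0, 50, -10, 70],
    [0, 0, 0, 0, 50, 0, 70],
    [0, 0, 0, 0, 0, 0, 70],
    [0, 0, 0, 0, 0, 0, 70]
  ]
}}

```text
t: 70.32
eef_pos: [474.4, 260.4, 310.3]
tcp_rot: [3.141, -0.023, 3.054]
ft_force: [0.2, 0.6, -0.2]
opening: 0.734
grip_force: 0.0
```

Run:
```python
from prof import *
T=(('top',601.1,190.9),)
fitmod(42,T);fitmod(-76,T+(('wrist',599.4,189.7),))
d=cam('top','top9.png');P=world(d);Z=P[...,2];v,u=np.mgrid[0:480,0:640]
n,l,st,ce=cv2.connectedComponentsWithStats(((Z>38)&(Z<80)&(u>415)&(u<490)&(v>180)&(v<310)).astype(np.uint8))
for i in range(1,n):
    if st[i,4]>60: rect(P,(l==i)&(Z>50),('cased',ce[i].round()))
for n,mn in (('timer',(360,-167)),('petri_dish',(769,189)),('tape_roll',(798,125)),('beaker',(759,-268)),('marker_pen',(636,421)),('module_1',0)):
    print(n,[(round(r['score'],2),np.round(P[int(r['location'][1]),int(r['location'][0])]).tolist()) for r in env.recognise('top',n)[:5]])
```

```text
top 648 X 1.2 Z 21.5 th 0.2 deg rms 2.16 y [16.2 67.5]
70.375 [474.5 260.  310.4] [179.9  -1.3 174.9] [ 0.1 -1.  -0.4]
top 644 X 0.4 Z 21.2 th 0.1 deg rms 2.12 y [-103.6  -52.7]
wrist few 0
70.475 [474.7 259.8 310.6] [179.9  -1.3 174.9] [ 0.5 -0.9  0.2]
('cased', array([454., 204.])) n 627 c [ 630.6 -292. ] size [40.  90.7] ang 4.2 zmed 56.7
('cased', array([456., 231.])) n 534 c [ 564.9 -296.9] size [40.2 77. ] ang 4.5 zmed 56.6
('cased', array([459., 258.])) n 439 c [ 499.4 -302.3] size [39.9 63.3] ang 4.3 zmed 56.4
('cased', array([461., 286.])) n 349 c [ 433.7 -305.6] size [39.8 48.6] ang 4.5 zmed 56.5
timer [(0.57, [358.0, -167.0, 18.0]), (0.42, [759.0, -268.0, 7.0]), (0.34, [805.0, 118.0, 9.0])]
petri_dish [(0.74, [775.0, 197.0, 13.0])]
tape_roll [(0.73, [803.0, 120.0, 14.0])]
beaker [(0.6, [765.0, -263.0, 4.0])]
marker_pen [(0.79, [633.0, 417.0, 18.0])]
module_1 [(0.92, [603.0, 56.0, 87.0]), (0.88, [380.0, 217.0, 61.0]), (0.6, [408.0, 362.0, 45.0]), (0.58, [614.0, 175.0, 82.0])]
```

View pics/top9.png

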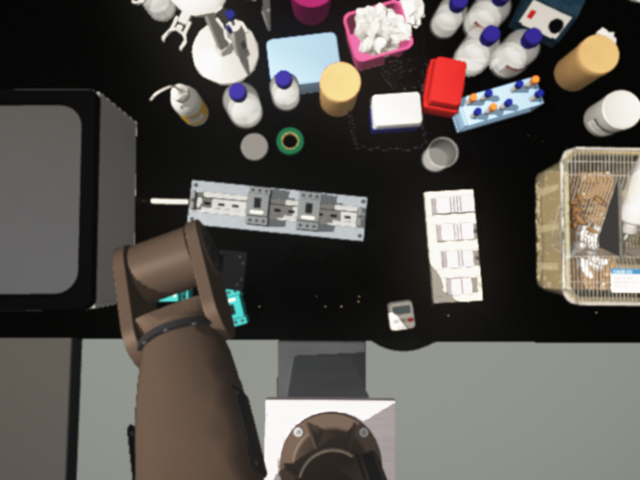

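```bash
python3 -c "
from cell import env
print(env.job_done(), env.state()['t'])"
```

```text
the job is handed in; nothing more can be done
the job is handed in; nothing more can be done
```

I handed the job in at about 70 s of the 210 s allowed: all four setting blocks stand fully down in their own recesses, and both grey modules sit level and clicked onto the rail; the turquoise look-alikes and the other things were left alone, and the judge's result was not shown.

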